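# Change a culture jar's screw cap for a vented cover

### The arm

A 7-joint arm with a two-finger parallel gripper is mounted at the origin on the work surface. World frame = base frame: x ahead of the robot, y to its left, z up, the work surface at z = 0. Lengths are in mm, angles in rad, forces in N, time in s.
With the tool pointing down it reaches from about 425 to 825 mm from the base axis. Payload 3.6 kg.
Tool frame: the origin (TCP) lies midway between the tips of the shut fingers; the grasp point (between the pads) lies 19 mm behind it; y points along the fingers, z is the direction in which the jaws open and shut, and the axes are right-handed (so a half turn about y gives the same grasp; the last joint's range is limited). The gripper opens to 85 mm and grips with 20 to 120 N. Pads are 22 mm wide; open, the fingers measure 114 mm over their backs; the gripper's body (76 mm by 85 mm) begins 54 mm behind the grasp point. The pads swing forward as they close: fully open they stand 13 mm farther back than shut.
Start: joints at [-1.19, 0.615, -0.013, 1.423, 0.008, 1.103, -0.04], TCP at [257.152, 596.938, 231.297] pointing down, gripper open.
Joint ranges: [-3.12, 3.12], [-0.3, 2.06], [-1.34, 1.32], [0.26, 2.42], [-1.36, 4.5], [0.01, 1.98], [-2.84, 2.84]. Speed limits (rad/s): [2.79, 2.79, 3.14, 3.14, 3.14, 3.14, 3.14].

### API

Orientations are given as [roll, pitch, yaw] about the fixed x, y, z axes, in that order (R = Rz(yaw) Ry(pitch) Rx(roll)).
In Python, from plant import * gives the robot as it stands.
- The arm moves only by the tool play_rows, never from a script. Its argument "steps" is a list of rows, each a list of 7 numbers: the finger opening in cm, from 0 to 8.54, then the shift along the tool's x, y, z in cm, then the turn, a rotation vector about the tool's x, y, z in rad. A call has 1 to 12 rows; each row is the pose to reach, as a shift and turn from the pose commanded when the call began, along the tool's axes at that moment; what a row does not reach only later rows make up. A row lasts 1/10 s, in which the tool goes at most 50 mm and 8.59 degrees, less where a joint would pass 70% of its speed; a pose out of reach is approached as far as the arm can. A call with a gripper value outside its range is refused whole. The fingers move at their own pace and stop on an object; "squeeze" is the grip in N (left out, the last holds). Time passes only in rows, so rows that repeat a pose let the fingers close. It gives the time, the measured TCP pose, the force and the opening at its end, in the units of the state.
- get_obs(): the state, without advancing time (a new reading comes with each control period).
- capture(name): name is "scene" or "top" or "wrist"; returns a dict with "frame" (420x560x3 uint8, red, green, blue), "range_z" (420x560 float32, mm along the optical axis (not along the pixel's ray), 0 where there is no reading), "camera_matrix" (3x3 intrinsics, pixels), "k1" (the pictures are not rectified: a ray, as slopes to the right and down, at radius r is drawn at 1 + k1 r^2 times it, then the intrinsics apply), "R" (3x3) and "t" (3): a world point X has camera coordinates R X + t. Camera axes: x right, y down, z forward; pixel columns grow to the right and rows downward; lengths in mm; the calibration is good to about 2 mm. A picture is of the moment at which its call begins.
- hand_in(): hands the job in, once; it reports no verdict.
The state is a dict: "time": time; "joints": joint angles; "joint_velocities": joint speeds; "joint_efforts": joint torques, N m; "eef_pos": TCP position; "tcp_rot": TCP orientation; "force": force on the tool from outside, world axes, zero at the start; "torque": the same for the moment, N m; "finger_gap": finger opening in mm.
Only numpy, scipy, OpenCV 4.12 (cv2) and the standard library are available. Lean on these libraries where they do the work, as an engineer would, in place of code of your own. Each camera call takes 0.05 s, during which the arm holds its last target.

### The job

The plantlets in the jar standing in the holder are ready to harden off: change its white screw cap for the vented green cover (the one with the round white membrane). First take that cover from the rack, where it stands on edge, and tip it down flat on the white tile with its closed top up; then unscrew the cap, twist by twist, until it lifts free, set it mouth down on the floor of the metal tray, and put the vented cover squarely on the jar, pushed right down. Set things down rather than dropping them, keep the jar standing in its holder and leave everything else where it is.

Things in the scene. Friction and masses are not known exactly. Their poses are not given: they have to be found in the camera images.
- cover_center (a point): Vented cover: green slip-on lid, a shallow cup 65 mm across and 25 mm high, skirt 2.5 mm thick, inside 60 mm wide and 22 mm deep, 40 g; round white membrane 25 mm wide in a 1.5 mm raised collar on its top. Point: centre, on its axis, half-way up. Own +y is the lid's axis, out of the closed top. At the start it stands on edge in a rack place, +y level along the rack's +y, centre 51 mm up.
- spare_center (a point): Spare unvented cover: dark grey lid of the same size and axes, with a plain top without a membrane; stands on edge in the other place of the rack, 76 mm away. Leave it there. Point: its centre.
- rack: Wire rack fixed to the bench: white plate 90 mm (x) by 165 mm (y), two level steel bars along y, 40 mm apart, 24 mm high, in whose trough the covers stand loosely on edge between wire loops that reach 41 mm above the bench; two places, at y = -38 and +38 mm (either may hold the vented cover). Origin: centre of its underside, on the bench.
- tile: White ceramic tile 170 x 170 x 8 mm fixed on the bench, free of other things. Origin: centre of its underside; its top is 8 mm above.
- jar_mouth (a point): Square glass culture jar with plantlets, 66 x 66 mm, 108 mm high to the rim, about 0.4 kg, standing loose in the holder, whose corners stop it turning (0.05 rad play). Shoulder 78 to 83 mm above its foot, then a round neck 48 mm wide, 55 mm over the thread. Point: centre of the mouth at rim height; z up. With the vented cover fully down on the rim, the cover's centre is 9.5 mm below this point.
- holder: Jar holder fixed to the bench: dark steel plate 112 x 112 mm with four aluminium corner angles 34 mm high round the jar's foot. Origin: centre of its underside; the jar stands 6 mm above it.
- cap_center (a point): White ribbed screw cap, 64 mm across, 27 mm high, 47 g. Point: centre, half-way up; z out of its closed top, +x along the blue line. Starts home: centre 6.5 mm below the mouth point, yaw equal to the jar's. Loosens anticlockwise from above, 12 mm lead (1.9 mm per rad, up to 2 mm play); lifts free after about 3.4 rad; stiff (about 0.3 N m) at first, for some 2 rad; stays as left between twists.
- tray: Shallow aluminium tray fixed to the bench, 135 mm (x) by 195 mm (y), walls 16 mm high and 2.5 mm thick, floor 2.5 mm thick. Origin: centre of its underside. An old cap lies in its -y half; the +y half is free.
- old_cap_center (a point): Old white cap, 64 mm across and 27 mm high, already lying in the tray's -y half. Point: its centre. Leave it there.
- jar2_center (a point): Closed culture jar (66 x 66 x 115 mm) standing beyond the holder. Point: its centre.
- jar3_center (a point): Another closed culture jar (66 x 66 x 115 mm) standing beyond the tray. Point: its centre.
- dishes_center (a point): Stack of three clear culture dishes, 92 mm across, 45 mm high, between the robot and the holder. Point: its centre.
- spray_center (a point): White spray bottle, 74 mm across, 205 mm high, at the right. Point: on its axis 100 mm above its foot.

How it is judged (in metres and radians):
On the way, in this order (a step that is already met when the one before it is completed fails the run):
1. the vented cover lies flat on the tile, closed top up, let go, while the jar is still closed (x of cover_center in the frame of tile between -0.08 and 0.08 m and y of cover_center in the frame of tile between -0.08 and 0.08 m and z of cover_center in the frame of tile between 0.016 and 0.024 m and angle between cover_center's own y axis and vertical below 0.12 rad and linear speed of cover below 0.03 m/s and contact force between cover and the fingers below 0.05 N and z of cap_center in the frame of jar_mouth below 0.004 m), for 0.2 s.
2. the screw cap is off: lifted at least 20 mm above its home and clear of the jar (z of cap_center in the frame of jar_mouth above 0.0135 m and contact force between cap and jar below 0.05 N), for 0.1 s.
3. the screw cap lies mouth down on the floor of the tray, let go (x of cap_center in the frame of tray between -0.06 and 0.06 m and y of cap_center in the frame of tray between -0.09 and 0.09 m and z of cap_center in the frame of tray below 0.022 m and angle between cap_center's own z axis and vertical below 0.12 rad and linear speed of cap below 0.03 m/s and contact force between cap and the fingers below 0.05 N), for 0.2 s.
At the end, for the whole second after the job is handed in: Vented cover squarely on the jar: within 8 mm of its axis, 3.5 mm of fully down, 0.08 rad of level; jar upright in the holder (8 mm of its centre, under 4 mm raised); screw cap mouth down on the tray floor; all let go and at rest (all of step 3 and horizontal distance between cover_center and jar_mouth below 0.008 m and z of cover_center in the frame of jar_mouth below -0.006 m and angle between cover_center's own y axis and vertical below 0.08 rad and horizontal distance between jar_mouth and holder below 0.008 m and angle between jar_mouth's own z axis and vertical below 0.06 rad and z of jar_mouth in the frame of holder below 0.118 m and linear speed of each of cover, jar below 0.03 m/s and contact force between cover and the fingers below 0.05 N); the robot touches nothing.
It fails at once if the jar was pulled up or tipped out of its holder (raised or shifted 25 mm, or tilted 0.3 rad) (distance of jar_mouth from where it was at the start of the episode above 0.025 m or angle between jar_mouth's own z axis and vertical above 0.3 rad).
It fails at once if the cover or the cap was dropped (faster than 0.9 m/s out of the fingers, a fall of about 40 mm) ((linear speed of cover above 0.9 m/s and contact force between cover and the fingers below 0.02 N) or (linear speed of cap above 0.9 m/s and contact force between cap and the fingers below 0.02 N)).
It fails at once if a bystander was disturbed (moved more than 30 mm) (distance of any of spare_center, old_cap_center, jar2_center, jar3_center, dishes_center, spray_center from where it was at the start of the episode above 0.03 m).
It also fails if it takes over 72 s, if anything falls off the work surface, if the arm or the gripper's body presses on something with over 40 N, if the wrist force passes 120 N, or if a joint passes its speed limit or range.

## Working session

There is one attempt and no reset: what is moved stays moved. The work goes in short steps, Python scripts to look and compute and a tool call to move; the robot and the scene stay as the last step left them, time stands still between calls to the robot, and variables do not carry over. Pictures are saved under pics/ and viewed, and the job is handed in when it is done.

Besides the shell and the picture viewer there is one more tool, called as name(argument=value, ...) on one line, values as JSON. play_rows: Moves the arm, as the interface text tells. Its arguments: {"type":"object","properties":{"steps":{"type":"array"},"squeeze":{"type":"number"}},"required":["steps"]}

```bash
ls; mkdir -p pics; cat > h.py <<'E'
from plant import *
import numpy as np, cv2
def snap(n,f):
    c=capture(n); cv2.imwrite(f'pics/{f}.png',c['frame'][:,:,::-1]); np.savez(f'pics/{f}.npz',**c); return c
def load(f): return dict(np.load(f'pics/{f}.npz'))
def ray(c,u,v):
    K=c['camera_matrix'];xd=(u-K[0,2])/K[0,0];yd=(v-K[1,2])/K[1,1]
    x,y=xd,yd
    for _ in range(20):
        s=1+float(c['k1'])*(x*x+y*y);x,y=xd/s,yd/s
    return np.array([x,y,1.])
def px(c,u,v,d=None):
    if d is None: d=c['range_z'][int(round(v)),int(round(u))]
    return c['R'].T@(ray(c,u,v)*d-c['t'])
def atz(c,u,v,z):
    o=-c['R'].T@c['t'];r=c['R'].T@ray(c,u,v);return o+r*(z-o[2])/r[2]
def cloud(c):
    K=c['camera_matrix'];V,U=np.mgrid[0:420,0:560];xd=(U-K[0,2])/K[0,0];yd=(V-K[1,2])/K[1,1];x,y=xd.copy(),yd.copy()
    for _ in range(20):
        s=1+float(c['k1'])*(x*x+y*y);x,y=xd/s,yd/s
    d=c['range_z'];P=np.stack([x*d,y*d,d],-1)-c['t'];return P@c['R'], d>0
def proj(c,X):
    p=c['R']@np.asarray(X,float)+c['t'];x,y=p[0]/p[2],p[1]/p[2];s=1+float(c['k1'])*(x*x+y*y);K=c['camera_matrix']
    return K[0,0]*x*s+K[0,2],K[1,1]*y*s+K[1,2]
E
python3 - <<'E'
from h import *
print(get_obs())
for n in ('scene','top','wrist'):
    c=snap(n,n+'0'); print(n,c['camera_matrix'],c['k1'],-c['R'].T@c['t'],c['R'])
E
```

```text
pics
{'time': 0.0, 'joints': array([-1.19050942,  0.6159264 , -0.01263912,  1.42491959,  0.00812258,
        1.10336175, -0.04040199]), 'joint_velocities': array([-0.00037651, -0.00066914,  0.0012681 ,  0.00131982,  0.00163764,
        0.00018179,  0.00093507]), 'joint_efforts': array([ 6.23337091e-04, -4.69218600e+01,  2.59306999e-01, -1.71030468e+01,
        9.92408604e-03,  9.77478776e-03, -8.39992225e-06]), 'eef_pos': array([256.86323957, 596.26369162, 230.12654736]), 'tcp_rot': array([-1.57336053e+00, -4.37488772e-05, -4.06693383e-01]), 'force': array([-0.09110631,  0.26741012, -0.06239805]), 'torque': array([ 0.00357802, -0.00991039,  0.00214947]), 'finger_gap': 85.20385761852266}
scene [[408.29989463   0.         271.98323577]
 [  0.         408.29989463 209.49247426]
 [  0.           0.           1.        ]] 0.013751179554942887 [1096.49648845 -327.44837561  852.02096612] [[ 0.46847603  0.88344259  0.00770756]
 [ 0.69743136 -0.36445361 -0.61706001]
 [-0.54232805  0.29445332 -0.78687835]]
top [[545.91420658   0.         282.72273667]
 [  0.         545.91420658 212.86409633]
 [  0.           0.           1.        ]] 0.04182509370028949 [ 275.24571344  -55.07469574 1547.10407057] [[ 0.06125138 -0.9981136   0.00418479]
 [-0.97692439 -0.06080949 -0.20474604]
 [ 0.20461429  0.00845275 -0.97880618]]
wrist [[375.89874354   0.         273.62168445]
 [  0.         375.89874354 207.36540259]
 [  0.           0.           1.        ]] -0.06119994487364347 [181.05445871 629.72534856 372.80873375] [[ 0.39636218  0.91809245 -0.00180823]
 [ 0.86957167 -0.37478133  0.32153393]
 [ 0.29452018 -0.12901627 -0.94689633]]
```

View pics/scene0.png

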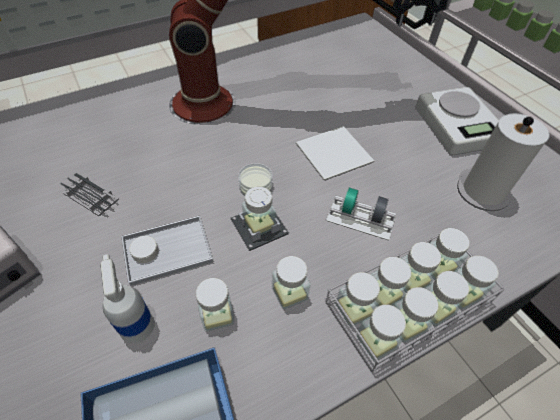

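View pics/top0.png

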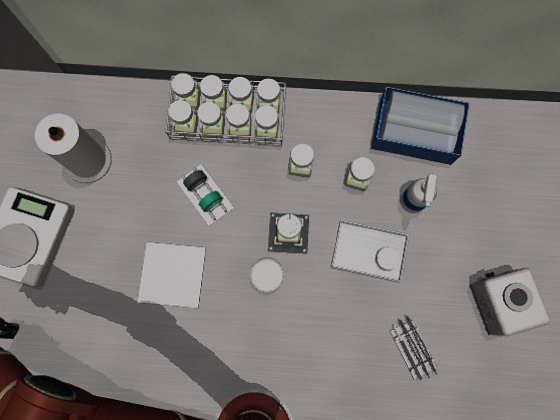

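View pics/wrist0.png

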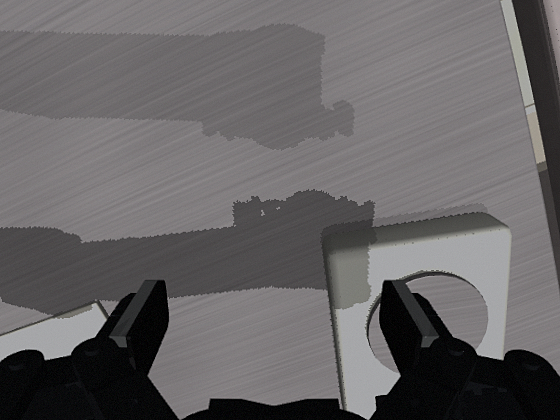

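Scene: the vented green cover is at scene (350,198), the jar at (258,205), the tile at (334,152) and the tray at (167,248). The gripper is over the tile's left. I'll enlarge the crops next.

```bash
python3 - <<'E'
from h import *
c=load('top0')
f=c['frame'][:,:,::-1]
a=cv2.resize(f[155:315,130:310],None,fx=4.4,fy=3.7*1,interpolation=cv2.INTER_CUBIC)
cv2.imwrite('pics/t_a.png',cv2.resize(f[155:235,165:265],(800,640))[:600]);
cv2.imwrite('pics/t_b.png',cv2.resize(f[205:305,255:415],(800,500)))
c=load('scene0');f=c['frame'][:,:,::-1]
cv2.imwrite('pics/s_a.png',cv2.resize(f[170:245,315:415],(800,600)))
cv2.imwrite('pics/s_b.png',cv2.resize(f[160:250,220:340],(800,600)))
E
```

```text
(no output)
```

View pics/t_a.png

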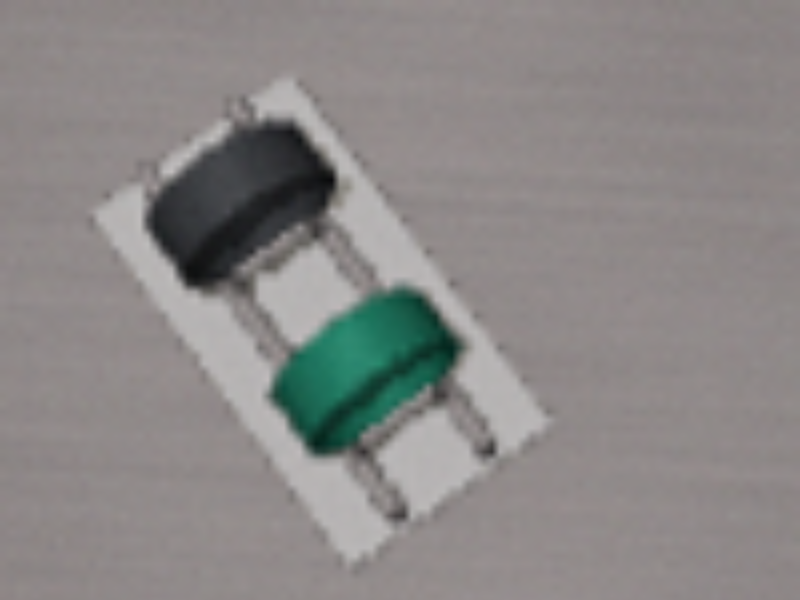

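View pics/t_b.png

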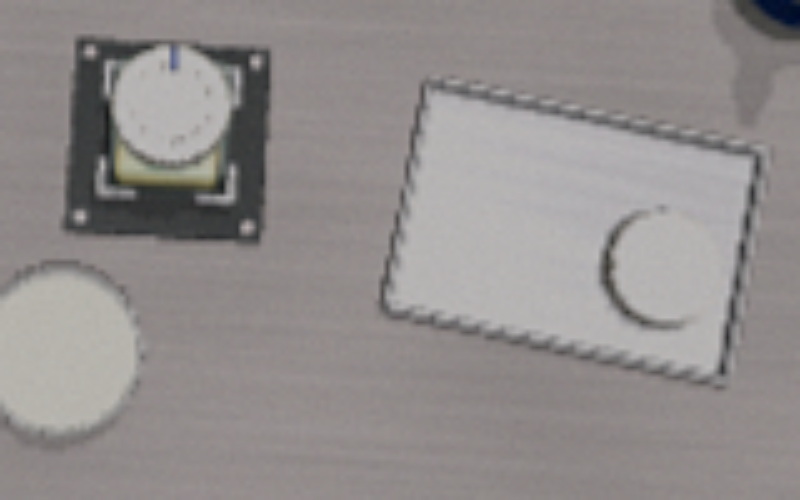

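View pics/s_a.png

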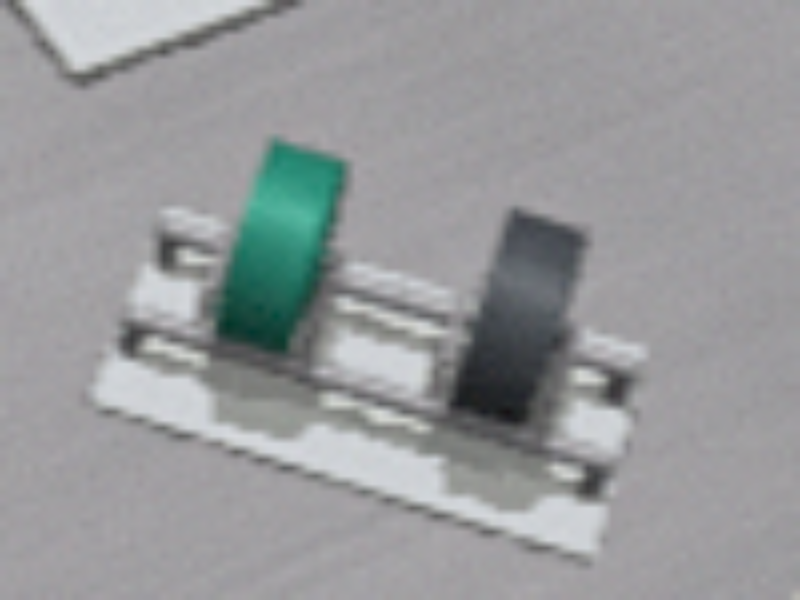

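View pics/s_b.png

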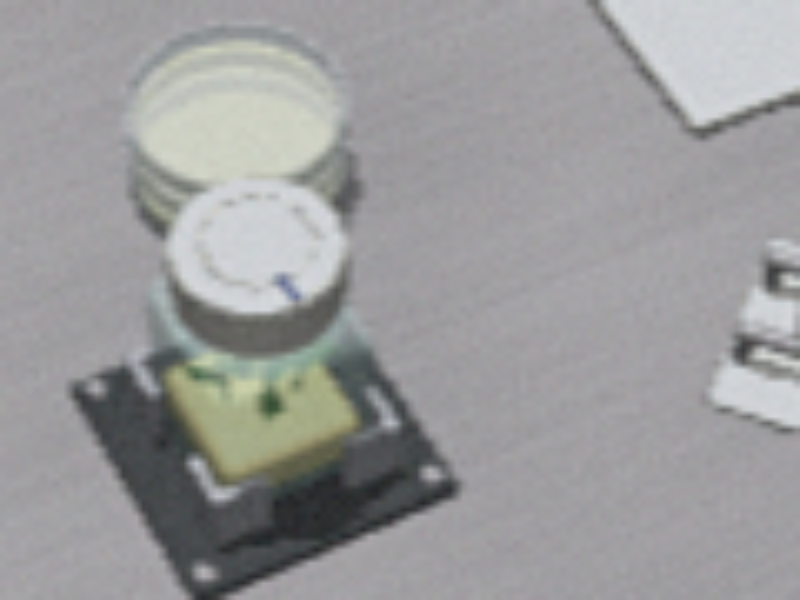

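```bash
python3 - <<'E'
from h import *
c=load('top0'); P,m=cloud(c)
np.set_printoptions(precision=1,suppress=True)
A=lambda u,v,s,o,z:atz(c,u/s+o[0],v/s+o[1],z)
print('rack');R=[A(*p,8,(165,155),3) for p in [(93,213),(290,75),(552,420),(352,568)]]
for r in R:print(r)
print('c',np.mean(R,0))
print('holder');H=[A(*p,5,(255,205),6) for p in [(78,38),(270,48),(260,242),(64,228)]]
for r in H:print(r)
print('c',np.mean(H,0))
T=[A(*p,5,(255,205),16) for p in [(428,80),(765,150),(725,385),(383,308)]]
print('tray')
for r in T:print(r)
print('c',np.mean(T,0))
# cap top by depth
def reg(u0,v0,u1,v1,z0,z1,name):
    mm=np.zeros_like(m);mm[v0:v1,u0:u1]=1;mm&=m&(P[...,2]>z0)&(P[...,2]<z1);q=P[mm]
    (cx,cy),r=cv2.minEnclosingCircle(q[:,:2].astype(np.float32)); print(name,len(q),q.mean(0),q.min(0),q.max(0),cx,cy,r, np.median(q[:,2]))
reg(270,205,305,250,112,140,'cap')
reg(370,240,405,275,20,45,'oldcap')
reg(245,255,290,300,35,60,'dishes')
reg(190,185,230,215,30,100,'green')
reg(180,165,210,195,30,100,'grey')
reg(285,140,315,170,100,140,'jar2')
reg(345,150,378,180,100,140,'jar3')
reg(400,170,440,215,100,260,'spray')
# tile
f=c['frame'];t=[(147,242),(205,247),(198,307),(139,301)]
for p in t: print('tile',atz(c,*p,8))
E
```

```text
rack
[671.7 272.9   3. ]
[728.5 206.1   3. ]
[605.1  99.9   3. ]
[546.4 167.2   3. ]
c [637.9 186.5   3. ]
holder
[596.   -6.8   6. ]
[ 597.  -117.7    6. ]
[ 484.3 -117.8    6. ]
[485.4  -6.1   6. ]
c [540.7 -62.1   6. ]
tray
[ 581.9 -208.3   16. ]
[ 553.3 -400.6   16. ]
[ 419.1 -380.1   16. ]
[ 450.  -188.2   16. ]
c [ 501.1 -294.3   16. ]
cap 445 [540.7 -60.4 121.7] [509.8 -91.2 112.4] [571.9 -29.1 130.6] 541.453369140625 -60.41819763183594 31.949974060058594 121.66198622469075
oldcap 419 [ 482.8 -342.    29.3] [ 436.1 -389.5   20.1] [ 514.1 -303.8   37.6] 474.02996826171875 -346.4158630371094 56.991249084472656 29.462900797944553
dishes 875 [414.6  -7.7  45. ] [369.1 -53.4  35.2] [459.5  37.4  55.8] 415.1588439941406 -7.31525182723999 46.18588638305664 44.92875082906616
green 280 [611.9 166.8  66.4] [581.  130.7  30.2] [657.6 226.7  91.5] 632.2774658203125 180.92709350585938 51.29701232910156 74.84818055814851
grey 260 [665.  210.7  68.7] [621.  163.8  30.9] [705.1 243.1  89.9] 663.1303100585938 193.0130615234375 50.450199127197266 75.83770347507706
jar2 425 [740.7 -84.7 115.2] [ 710.5 -115.7  100.4] [776.  -52.7 125.7] 742.8820190429688 -83.75260162353516 33.15885543823242 115.28482806619506
jar3 431 [ 712.2 -250.1  115. ] [ 682.  -282.1  100.8] [ 745.9 -219.2  125.4] 714.1661987304688 -251.1487579345703 32.57698440551758 115.45238590692611
spray 697 [ 646.9 -404.7  163.4] [ 597.5 -451.2  100.4] [ 694.5 -376.2  211.3] 645.972412109375 -408.50439453125 48.49077224731445 148.10976333993727
tile [488.7 337.5   8. ]
tile [484.5 172.4   8. ]
tile [316.3 176.3   8. ]
tile [323.  340.6   8. ]
```

```bash
cat >> h.py <<'E'
from scipy.spatial.transform import Rotation as Ro
import json,os
def setcmd(p,R): json.dump([list(map(float,p)),np.asarray(R).tolist()],open('cmd.json','w'))
def getcmd():
    p,R=json.load(open('cmd.json'));return np.array(p),np.array(R)
def apply(row):  # row that was sent (7 numbers)
    p,R=getcmd(); setcmd(p+R@np.array(row[1:4])*10, R@Ro.from_rotvec(row[4:7]).as_matrix()); 
def Rt(y,z):  # tool y dir, z dir
    y=np.array(y,float);y/=np.linalg.norm(y);z=np.array(z,float);z-=y*(z@y);z/=np.linalg.norm(z);return np.column_stack([np.cross(y,z),y,z])
def need(p,R):
    p0,R0=getcmd();print('shift cm',np.round(R0.T@(np.array(p)-p0)/10,2),'turn',np.round(Ro.from_matrix(R0.T@R).as_rotvec(),3))
def st():
    o=get_obs();p,R=getcmd();print('t',round(o['time'],2),'pos',o['eef_pos'].round(1),'cmd',p.round(1),'rotdev',np.round(Ro.from_matrix(R.T@Ro.from_euler('xyz',o['tcp_rot']).as_matrix()).as_rotvec(),3),'F',o['force'].round(1),'gap',round(o['finger_gap'],1),'q',o['joints'].round(2))
E
python3 - <<'E'
from h import *
o=get_obs();R=Ro.from_euler('xyz',[-1.5708,0,-.4067]).as_matrix()
setcmd([257.152,596.938,231.297],R)
a=np.array([.76,.65,0]);
need([594,149,235],Rt([0,0,-1],np.cross([0,0,1],a)))
print(Rt([0,0,-1],np.cross([0,0,1],a)))
E
```

```text
shift cm [ 48.66  -0.37 -27.81] turn [ 0.    -1.114 -0.   ]
[[ 0.759962   0.        -0.6499675]
 [ 0.6499675  0.         0.759962 ]
 [ 0.        -1.         0.       ]]
```

play_rows(steps=[[8.5, 4, 0, -2.3, 0, -0.1, 0], [8.5, 8, 0, -4.6, 0, -0.2, 0], [8.5, 12, 0, -6.9, 0, -0.3, 0], [8.5, 16, 0, -9.2, 0, -0.4, 0], [8.5, 20, 0, -11.5, 0, -0.5, 0], [8.5, 24, 0, -13.8, 0, -0.6, 0], [8.5, 28, 0, -16.1, 0, -0.7, 0], [8.5, 32, 0, -18.4, 0, -0.8, 0], [8.5, 36, 0, -20.7, 0, -0.9, 0], [8.5, 40, 0, -23, 0, -1.0, 0], [8.5, 44.5, 0, -25.4, 0, -1.1, 0], [8.5, 48.7, 0, -27.8, 0, -1.114, 0]])

```text
time: 1.35
eef_pos: [595.4, 147.0, 231.1]
tcp_rot: [-1.57, 0.0, 0.709]
force: [1.2, 0.2, -1.5]
finger_gap: 85.1
```

```bash
python3 - <<'E'
from h import *
apply([8.5,48.7,0,-27.8,0,-1.114,0]); st(); snap('wrist','w1'); st()
E
```

```text
t 1.35 pos [595.4 147.  231.1] cmd [594.5 149.  231.3] rotdev [ 0.    -0.002  0.   ] F [ 1.2  0.2 -1.5] gap 85.1 q [-0.12  0.57 -0.27  1.53  0.16  1.06  1.86]
t 1.4 pos [601.7 134.6 230.4] cmd [594.5 149.  231.3] rotdev [-0.011  0.014  0.002] F [ 5.3 -8.   0.6] gap 84.7 q [-0.11  0.57 -0.26  1.53  0.17  1.06  1.86]
```

View pics/w1.png

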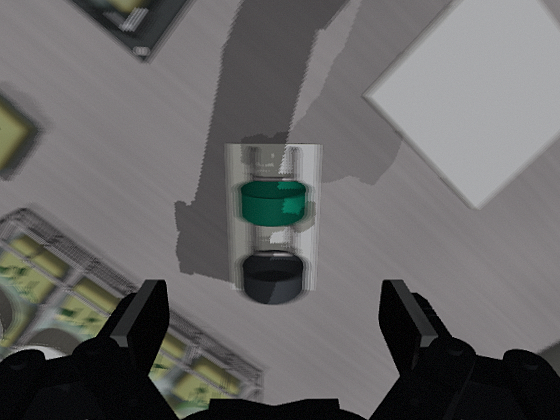

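play_rows(steps=[[8.5, 0, 0, 0, 0, 0, 0], [8.5, 0, 0, 0, 0, 0, 0], [8.5, 0, 0, 0, 0, 0, 0]])

```text
time: 1.7
eef_pos: [593.3, 151.1, 231.3]
tcp_rot: [-1.569, -0.0, 0.71]
force: [-0.4, 0.4, 0.5]
finger_gap: 85.3
```

```bash
python3 - <<'E'
from h import *
st(); c=snap('wrist','w2')
cv2.imwrite('pics/w2c.png',cv2.resize(c['frame'][120:320,190:360,::-1],(680,600) if 0 else (595,600)[:2] if 0 else (510,600),interpolation=cv2.INTER_CUBIC))
E
```

```text
t 1.7 pos [593.3 151.1 231.3] cmd [594.5 149.  231.3] rotdev [ 0.002 -0.003 -0.   ] F [-0.4  0.4  0.5] gap 85.3 q [-0.12  0.57 -0.27  1.53  0.16  1.06  1.85]
```

View pics/w2c.png

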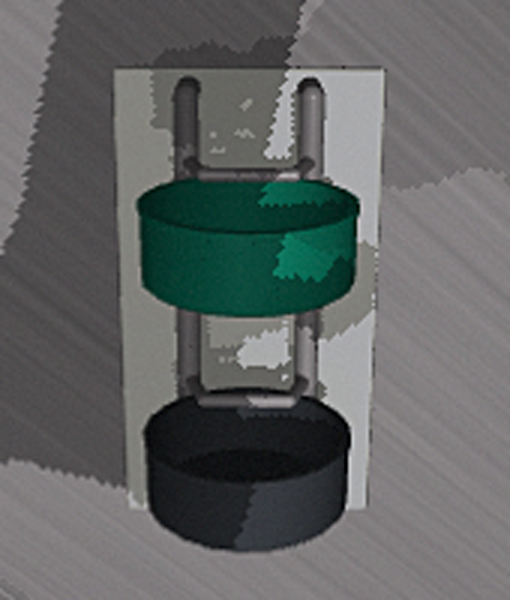

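```bash
python3 - <<'E'
from h import *
c=load('w2')
P,m=cloud(c)
a=np.array([.76,.65,0]);b=np.array([-.65,.76,0])
for p in [(138,207),(360,207),(142,270),(356,268)]:
    X=atz(c,190+p[0]/3,120+p[1]/3,51);print(X.round(1),X@a,X@b)
h=cv2.cvtColor(c['frame'],cv2.COLOR_RGB2HSV)
g=(h[...,0]>65)&(h[...,0]<95)&(h[...,1]>120)&m; q=P[g]; q=q[(q[:,2]>45)&(q[:,2]<95)&(abs(q@b+269)<100)]
print(len(q),q[:,2].max(), np.percentile(q[:,2],98),'a',np.percentile(q@a,[1,99]),'b',np.percentile(q@b,[1,50,99]))
t=q[q[:,2]>78]; print('topstrip',len(t),t.mean(0),np.percentile(t@a,[2,50,98]),(t@b).mean())
# rack corners
R=[atz(c,190+x/3,120+y/3,3) for x,y in [(114,70),(385,70),(365,510),(130,508)]]
for r in R: print(r.round(1),r@a,r@b)
E
```

```text
[622.4 132.4  51. ] 559.1012894591113 -303.9151541507337
[579.4 182.6  51. ] 558.9776311001959 -237.8450339473767
[637.1 145.8  51. ] 578.9461990474497 -303.292490927936
[594.3 194.6  51. ] 578.1860669093172 -238.42430033868854
2017 85.3659040097133 83.90790086561543 a [556.73807748 580.61007826] b [-302.32747045 -271.66146167 -240.2577991 ]
topstrip 1151 [608.25822371 163.14649454  81.44680843] [556.95676528 568.2452611  580.20822438] -271.3765095635108
[604.7 102.2   3. ] 525.9715291584901 -315.3964814793446
[546.6 169.8   3. ] 525.7955781052844 -226.2026254751043
[672.8 276.7   3. ] 691.218967944367 -226.99343910640246
[729.8 209.    3. ] 690.5030583681014 -315.5053729796007
```

```bash
python3 - <<'E'
from h import *
a=np.array([.76,.65,0]);b=np.array([-.65,.76,0]);C=570*a-271*b+[0,0,51]
d=np.array([0,0,-1])*np.cos(.26)-a*np.sin(.26)
R=Rt(d,b);print(C); need(C-70*d,R); need(C+18*d,R)
E
```

```text
[609.35 164.54  51.  ]
shift cm [ 3.94 11.27  0.22] turn [-0.   -0.    0.26]
shift cm [ 1.68 19.77  0.22] turn [-0.   -0.    0.26]
```

play_rows(steps=[[8.5, 1.3, 3.5, 0.1, 0, 0, 0.1], [8.5, 2.6, 7.5, 0.2, 0, 0, 0.2], [8.5, 3.94, 11.27, 0.22, 0, 0, 0.26], [8.5, 3.94, 11.27, 0.22, 0, 0, 0.26], [8.5, 3.94, 11.27, 0.22, 0, 0, 0.26], [8.5, 3.94, 11.27, 0.22, 0, 0, 0.26]])

```text
time: 2.35
eef_pos: [623.8, 176.6, 121.5]
tcp_rot: [-1.573, 0.256, 0.707]
force: [0.5, -0.5, 0.7]
finger_gap: 85.2
```

```bash
python3 - <<'E'
from h import *
apply([8.5,3.94,11.27,.22,0,0,.26]); st(); c=snap('wrist','w3')
E
```

```text
t 2.35 pos [623.8 176.6 121.5] cmd [623.  176.2 118.6] rotdev [-0.002  0.    -0.004] F [ 0.5 -0.5  0.7] gap 85.2 q [-0.25  0.85 -0.2   1.32  0.24  1.25  1.77]
```

View pics/w3.png

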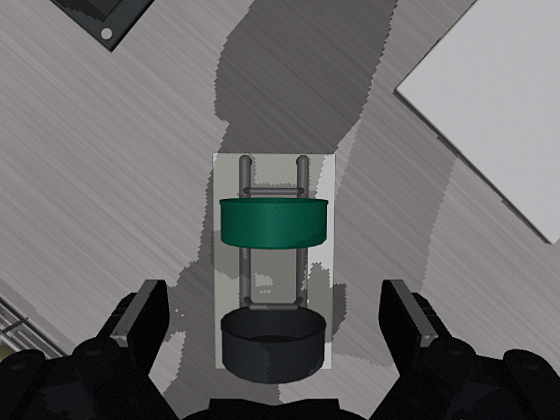

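```bash
python3 - <<'E'
from h import *
c=load('w3');p,R=getcmd()
C=[609.35,164.54,51];print(proj(c,C),proj(c,np.array(C)+[0,0,32]),[proj(c,p+R[:,1]*k) for k in (-19,0,40,70)])
E
```

```text
(np.float64(273.8310983181815), np.float64(220.93914935770266)) (np.float64(273.6966186838575), np.float64(227.45214205430804)) [(np.float64(273.4736433984613), np.float64(302.6465505286923)), (np.float64(273.59958109577934), np.float64(278.27037888133)), (np.float64(273.7922588900408), np.float64(240.9081831950644)), (np.float64(273.89541730566856), np.float64(220.87126613762038))]
```

play_rows(steps=[[8.5, 0, 3, 0, 0, 0, 0], [8.5, 0, 6, 0, 0, 0, 0], [8.5, 0, 8, 0, 0, 0, 0], [8.5, 0, 8.8, 0, 0, 0, 0], [8.5, 0, 8.8, 0, 0, 0, 0], [8.5, 0, 8.8, 0, 0, 0, 0]])

```text
time: 3.0
eef_pos: [607.3, 162.0, 36.1]
tcp_rot: [-1.572, 0.256, 0.706]
force: [-0.2, -0.5, -0.7]
finger_gap: 84.8
```

```bash
python3 - <<'E'
from h import *
apply([8.5,0,8.8,0,0,0,0]); st(); c=snap('wrist','w4')
E
```

```text
t 3.0 pos [607.3 162.   36.1] cmd [605.8 161.5  33.6] rotdev [-0.001  0.001 -0.004] F [-0.2 -0.5 -0.7] gap 84.8 q [-0.24  0.92 -0.19  1.44  0.27  1.06  1.74]
```

View pics/w4.png

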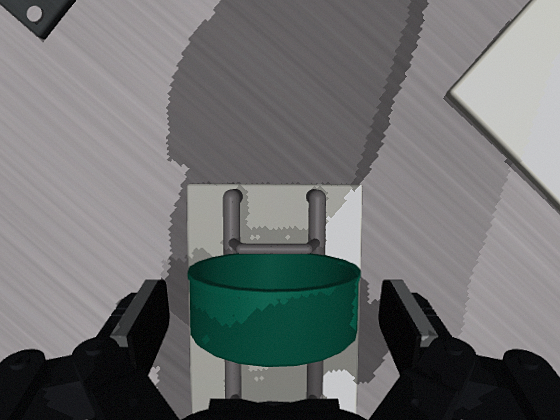

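play_rows(steps=[[6, 0, 0, 0, 0, 0, 0], [5.5, 0, 0, 0, 0, 0, 0], [5.5, 0, 0, 0, 0, 0, 0], [5.5, 0, 0, 0, 0, 0, 0], [5.5, 0, 0, 0, 0, 0, 0], [5.5, 0, 0, 0, 0, 0, 0]], squeeze=30)

```text
time: 3.65
eef_pos: [607.1, 161.7, 35.1]
tcp_rot: [-1.573, 0.258, 0.707]
force: [1.1, -1.2, 6.9]
finger_gap: 64.4
```

```bash
python3 - <<'E'
from h import *
apply([5.5,0,0,0,0,0,0]); st(); c=snap('wrist','w5')
E
```

```text
t 3.65 pos [607.1 161.7  35.1] cmd [605.8 161.5  33.6] rotdev [-0.002  0.    -0.002] F [ 1.1 -1.2  6.9] gap 64.4 q [-0.24  0.92 -0.19  1.44  0.27  1.06  1.74]
```

View pics/w5.png

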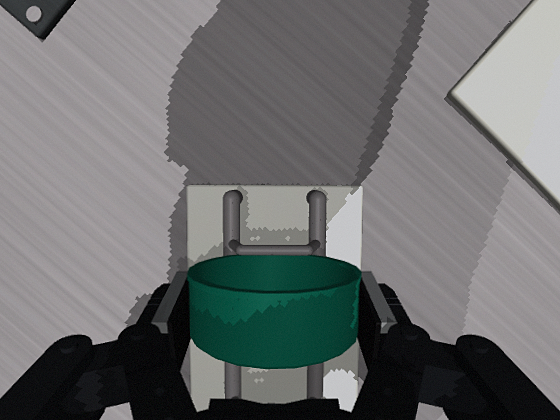

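```bash
python3 - <<'E'
from h import *
p,R=getcmd();print(R.T@[0,0,1])
a=np.array([.76,.65,0]);b=np.array([-.65,.76,0])
need([p[0],p[1],p[2]+40],R)
need([p[0],p[1],p[2]+120],R)
need([p[0]-40,p[1]+20,p[2]+140],Rt([0,0,-1],b))
E
```

```text
[-2.57083738e-01 -9.66389131e-01 -1.62015958e-06]
shift cm [-1.03 -3.87 -0.  ] turn [0. 0. 0.]
shift cm [ -3.09 -11.6   -0.  ] turn [0. 0. 0.]
shift cm [ -5.28 -13.08   4.12] turn [-0.   -0.   -0.26]
```

play_rows(steps=[[5.5, -0.5, -1.9, 0, 0, 0, 0], [5.5, -1.3, -4.9, 0, 0, 0, 0], [5.5, -2.2, -8.3, 0, 0, 0, 0], [5.5, -3.09, -11.6, 0, 0, 0, 0], [5.5, -4.1, -12.3, 2, 0, 0, -0.13], [5.5, -5.28, -13.1, 4.1, 0, 0, -0.26], [5.5, -5.28, -13.1, 4.1, 0, 0, -0.26]])

```text
time: 4.4
eef_pos: [557.5, 180.1, 173.8]
tcp_rot: [-1.567, 0.008, 0.71]
force: [-0.5, -0.1, -0.6]
finger_gap: 63.8
```

```bash
python3 - <<'E'
from h import *
apply([5.5,-5.28,-13.1,4.1,0,0,-.26]); st()
p,R=getcmd();print(R)
need([480,230,174],R@Ro.from_rotvec([0,1.64,0]).as_matrix())
E
```

```text
t 4.4 pos [557.5 180.1 173.8] cmd [566.  181.4 173.7] rotdev [ 0.004 -0.003  0.008] F [-0.5 -0.1 -0.6] gap 63.8 q [-0.18  0.59 -0.27  1.68  0.19  0.91  1.76]
[[ 7.60119061e-01 -1.45304892e-06 -6.49783821e-01]
 [ 6.49783821e-01 -3.37358631e-06  7.60119061e-01]
 [-3.29659198e-06 -1.00000000e+00 -1.62015958e-06]]
shift cm [-3.38 -0.03  9.28] turn [-0.    1.64  0.  ]
```

play_rows(steps=[[5.5, -0.3, 0, 0.8, 0, 0.14, 0], [5.5, -0.6, 0, 1.6, 0, 0.28, 0], [5.5, -0.9, 0, 2.4, 0, 0.42, 0], [5.5, -1.2, 0, 3.2, 0, 0.56, 0], [5.5, -1.5, 0, 4, 0, 0.7, 0], [5.5, -1.8, 0, 4.8, 0, 0.84, 0], [5.5, -2.1, 0, 5.6, 0, 0.98, 0], [5.5, -2.4, 0, 6.4, 0, 1.12, 0], [5.5, -2.7, 0, 7.2, 0, 1.26, 0], [5.5, -3, 0, 8, 0, 1.4, 0], [5.5, -3.2, 0, 8.7, 0, 1.54, 0], [5.5, -3.4, 0, 9.3, 0, 1.68, 0]])

```text
time: 5.6
eef_pos: [479.1, 230.7, 173.5]
tcp_rot: [-1.572, 0.0, -0.978]
force: [0.8, -0.8, -0.8]
finger_gap: 64.1
```

```bash
python3 - <<'E'
from h import *
apply([5.5,-3.4,0,9.3,0,1.68,0]); st()
p,R=getcmd()
az=np.arctan2(257,403);ap=-np.array([np.cos(az),np.sin(az),0])
need([440,260,190],Rt([0,0,-1],np.cross([0,0,1],ap)))
E
```

```text
t 5.6 pos [479.1 230.7 173.5] cmd [479.7 230.  173.7] rotdev [-0.001  0.005  0.   ] F [ 0.8 -0.8 -0.8] gap 64.1 q [-0.63  0.51  0.21  1.84 -0.14  0.81  0.24]
shift cm [-4.71 -1.63 -1.59] turn [0.    1.601 0.   ]
```

play_rows(steps=[[5.5, -0.4, -0.2, -0.2, 0, 0.14, 0], [5.5, -0.8, -0.4, -0.3, 0, 0.28, 0], [5.5, -1.2, -0.6, -0.4, 0, 0.42, 0], [5.5, -1.6, -0.8, -0.6, 0, 0.56, 0], [5.5, -2, -1, -0.8, 0, 0.7, 0], [5.5, -2.4, -1.1, -1, 0, 0.84, 0], [5.5, -2.8, -1.2, -1.2, 0, 0.98, 0], [5.5, -3.2, -1.3, -1.3, 0, 1.12, 0], [5.5, -3.6, -1.4, -1.4, 0, 1.26, 0], [5.5, -4, -1.5, -1.5, 0, 1.4, 0], [5.5, -4.4, -1.6, -1.6, 0, 1.54, 0], [5.5, -4.7, -1.6, -1.6, 0, 1.6, 0]])

```text
time: 6.8
eef_pos: [439.5, 260.7, 189.6]
tcp_rot: [-1.571, -0.001, -2.575]
force: [0.3, -0.0, -0.7]
finger_gap: 63.9
```

```bash
python3 - <<'E'
from h import *
apply([5.5,-4.7,-1.6,-1.6,0,1.6,0]); st()
p,R=getcmd();print(R)
az=np.arctan2(257,403);ap=-np.array([np.cos(az),np.sin(az),0])
for be in (.45,.9,1.0):
  d=np.array([0,0,-1])*np.cos(be)+ap*np.sin(be); T=np.array([403,257,130])+17*d
  need(T,Rt(d,np.cross([0,0,1],ap)))
E
```

```text
t 6.8 pos [439.5 260.7 189.6] cmd [440.  259.9 189.7] rotdev [-0.     0.002 -0.001] F [ 0.3 -0.  -0.7] gap 63.9 q [-1.03  0.53  0.68  1.89 -0.43  0.88 -1.14]
[[-8.42498018e-01 -1.45304892e-06  5.38699442e-01]
 [-5.38699442e-01 -3.37358631e-06 -8.42498018e-01]
 [ 3.04153989e-06 -1.00000000e+00  2.05948314e-06]]
shift cm [ 4.01  7.5  -1.75] turn [-0.     0.001 -0.45 ]
shift cm [ 4.6   7.03 -1.75] turn [-0.001  0.001 -0.9  ]
shift cm [ 4.7   6.89 -1.75] turn [-0.001  0.001 -1.   ]
```

play_rows(steps=[[5.5, 1, 1.6, -0.4, 0, 0, -0.13], [5.5, 2, 3.2, -0.9, 0, 0, -0.26], [5.5, 3, 5, -1.3, 0, 0, -0.39], [5.5, 4.1, 7.4, -1.75, 0, 0, -0.52], [5.5, 4.3, 7.3, -1.75, 0, 0, -0.65], [5.5, 4.5, 7.2, -1.75, 0, 0, -0.78], [5.5, 4.6, 7, -1.75, 0, 0, -0.9], [5.5, 4.7, 6.9, -1.75, 0, 0, -1.0], [5.5, 4.7, 6.9, -1.75, 0, 0, -1.0], [5.5, 4.7, 6.9, -1.75, 0, 0, -1.0]])

```text
time: 7.8
eef_pos: [391.0, 249.3, 120.1]
tcp_rot: [-1.571, -0.999, -2.572]
force: [-1.8, -0.4, 0.3]
finger_gap: 64.3
```

```bash
python3 - <<'E'
from h import *
apply([5.5,4.7,6.9,-1.75,0,0,-1]); st()
c=snap('wrist','w6');c=snap('scene','s6')
cv2.imwrite('pics/s6c.png',cv2.resize(c['frame'][50:250,230:480,::-1],(750,600)))
E
```

```text
t 7.8 pos [391.  249.3 120.1] cmd [391.  249.3 120.7] rotdev [ 0.    -0.     0.001] F [-1.8 -0.4  0.3] gap 64.3 q [-0.87  1.07  0.57  1.39 -0.27  1.81 -1.22]
```

View pics/w6.png

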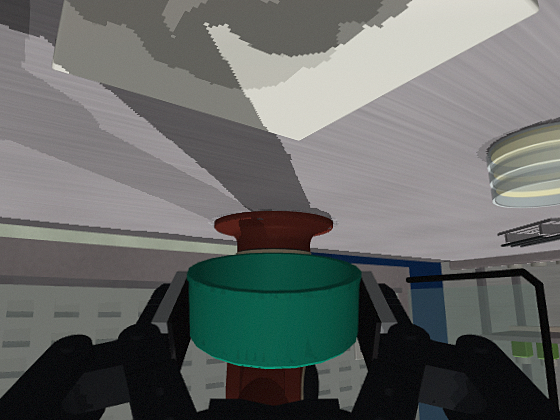

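View pics/s6c.png

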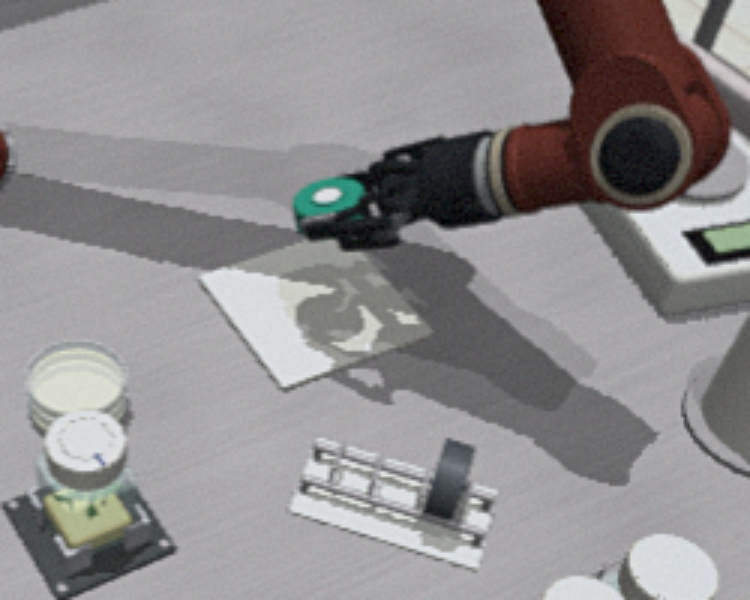

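play_rows(steps=[[5.5, -1.8, 1.2, 0, 0, 0, 0], [5.5, -3.6, 2.3, 0, 0, 0, 0], [5.5, -5.2, 3.4, 0, 0, 0, 0], [5.5, -6.8, 4.4, 0, 0, 0, 0], [5.5, -7.4, 4.75, 0, 0, 0, 0], [5.5, -7.4, 4.75, 0, 0, 0, 0], [5.5, -7.4, 4.75, 0, 0, 0, 0]])

```text
time: 8.6
eef_pos: [391.3, 249.1, 33.0]
tcp_rot: [-1.57, -1.0, -2.574]
force: [-0.3, -0.8, -0.5]
finger_gap: 64.1
```

```bash
python3 - <<'E'
from h import *
apply([5.5,-7.4,4.75,0,0,0,0]); st()
c=snap('wrist','w7');c=snap('scene','s7')
cv2.imwrite('pics/s7c.png',cv2.resize(c['frame'][80:200,270:430,::-1],(800,600)))
E
```

```text
t 8.6 pos [391.3 249.1  33. ] cmd [391.  249.3  32.8] rotdev [0. 0. 0.] F [-0.3 -0.8 -0.5] gap 64.1 q [-0.86  1.19  0.54  1.38 -0.32  1.7  -1.22]
```

View pics/s7c.png

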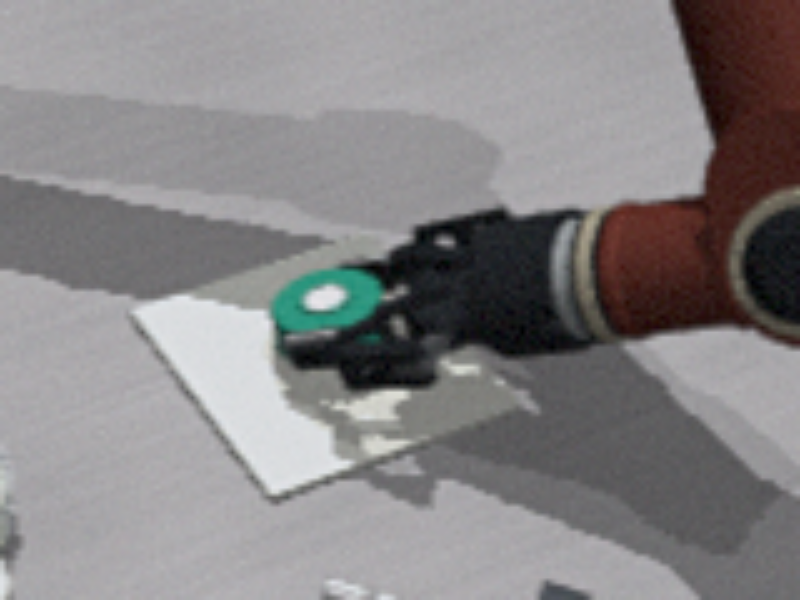

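play_rows(steps=[[5.5, -0.5, 0.3, 0, 0, 0, -0.06], [5.5, -0.9, 0.6, 0, 0, 0, -0.12], [5.5, -1.1, 0.7, 0, 0, 0, -0.12], [5.5, -1.2, 0.77, 0, 0, 0, -0.12], [5.5, -1.2, 0.77, 0, 0, 0, -0.12]])

```text
time: 9.2
eef_pos: [390.8, 249.3, 20.5]
tcp_rot: [-1.57, -1.121, -2.574]
force: [-0.9, 1.1, 4.2]
finger_gap: 64.2
```

```bash
python3 - <<'E'
from h import *
apply([5.5,-1.2,.77,0,0,0,-.12]); st()
p,R=getcmd();print(R.T@[0,0,-1])
E
```

```text
t 9.2 pos [390.8 249.3  20.5] cmd [391.  249.3  18.5] rotdev [-0.001  0.001 -0.001] F [-0.9  1.1  4.2] gap 64.2 q [-0.84  1.27  0.52  1.3  -0.3   1.81 -1.23]
[-9.00101767e-01  4.35679709e-01 -2.05948314e-06]
```

play_rows(steps=[[7.5, 0, 0, 0, 0, 0, 0], [8.5, 0, 0, 0, 0, 0, 0], [8.5, 0, 0, 0, 0, 0, 0], [8.5, 0, 0, 0, 0, 0, 0], [8.5, 0, 0, 0, 0, 0, 0], [8.5, 0.2, -1, 0, 0, 0, 0], [8.5, 0.5, -3.5, 0, 0, 0, 0], [8.5, 1, -7, 0, 0, 0, 0], [8.5, 2, -10, 0, 0, 0, 0]])

```text
time: 10.1
eef_pos: [452.1, 288.8, 76.9]
tcp_rot: [-1.562, -1.078, -2.581]
force: [-1.4, -0.4, -1.0]
finger_gap: 85.1
```

```bash
python3 - <<'E'
from h import *
apply([8.5,2,-10,0,0,0,0]); st()
c=snap('wrist','w8');c=snap('scene','s8')
cv2.imwrite('pics/s8c.png',cv2.resize(c['frame'][80:200,270:430,::-1],(800,600)))
E
```

```text
t 10.1 pos [452.1 288.8  76.9] cmd [459.5 293.1  80.1] rotdev [0.001 0.004 0.042] F [-1.4 -0.4 -1. ] gap 85.1 q [-0.66  1.21  0.17  1.04 -0.11  1.98 -1.5 ]
```

View pics/s8c.png

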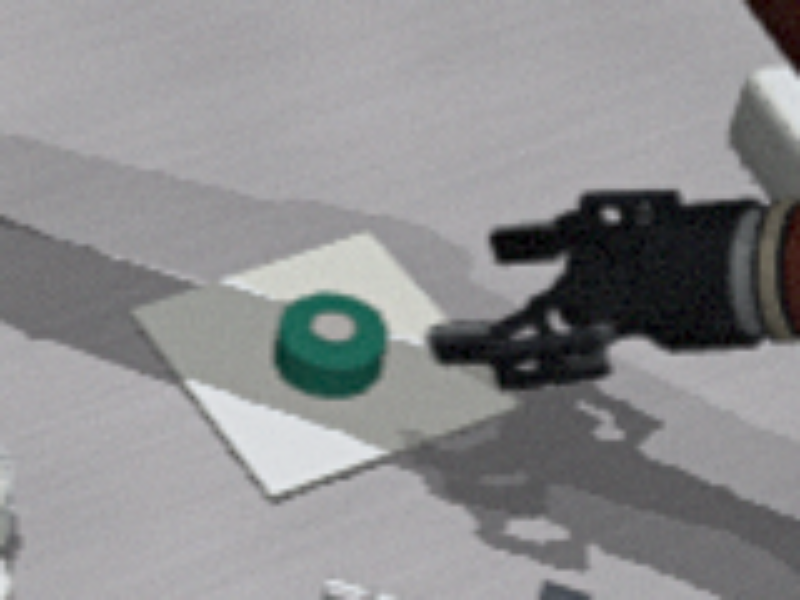

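View pics/w8.png

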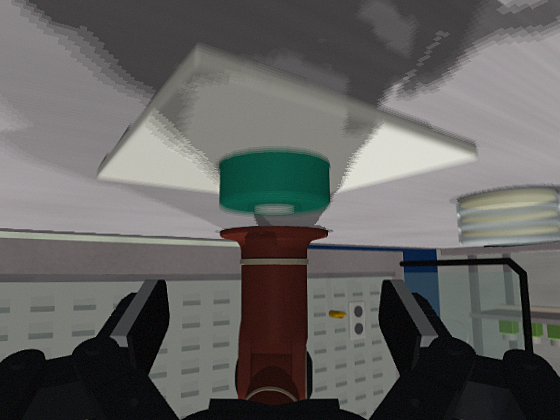

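```bash
cat >> h.py <<'E'
def Rv(yaw): return Ro.from_euler('xyz',[-np.pi/2,0,yaw]).as_matrix()
def interp(p,R,n,k=None):
    p0,R0=getcmd();s=R0.T@(np.array(p)-p0)/10;w=Ro.from_matrix(R0.T@R).as_rotvec()
    print('n>=',np.linalg.norm(s)/5,np.linalg.norm(w)/.15); 
    for i in range(1,n+1): print(np.round(np.r_[s,w]*i/n,2).tolist())
E
python3 - <<'E'
from h import *
interp([490,200,200],Rv(-2.8),9)
E
```

```text
n>= 3.0966124953592074 7.602777437845253
[1.32, -0.34, 1.05, -0.01, 0.02, 0.12]
[2.63, -0.67, 2.11, -0.03, 0.05, 0.25]
[3.95, -1.01, 3.16, -0.04, 0.07, 0.37]
[5.27, -1.34, 4.22, -0.06, 0.09, 0.5]
[6.59, -1.68, 5.27, -0.07, 0.11, 0.62]
[7.9, -2.02, 6.32, -0.08, 0.14, 0.74]
[9.22, -2.35, 7.38, -0.1, 0.16, 0.87]
[10.54, -2.69, 8.43, -0.11, 0.18, 0.99]
[11.86, -3.02, 9.49, -0.13, 0.2, 1.11]
```

play_rows(steps=[[8.5, 1.3, -0.3, 1, -0.01, 0.02, 0.12], [8.5, 2.6, -0.7, 2.1, -0.03, 0.05, 0.25], [8.5, 4, -1, 3.2, -0.04, 0.07, 0.37], [8.5, 5.3, -1.3, 4.2, -0.06, 0.09, 0.5], [8.5, 6.6, -1.7, 5.3, -0.07, 0.11, 0.62], [8.5, 7.9, -2, 6.3, -0.08, 0.14, 0.74], [8.5, 9.2, -2.4, 7.4, -0.1, 0.16, 0.87], [8.5, 10.5, -2.7, 8.4, -0.11, 0.18, 0.99], [8.5, 11.9, -3, 9.5, -0.13, 0.2, 1.11]])

```text
time: 11.1
eef_pos: [476.8, 190.7, 198.9]
tcp_rot: [-1.583, 0.038, -2.804]
force: [-0.3, -0.6, 0.2]
finger_gap: 85.3
```

```bash
python3 - <<'E'
from h import *
apply([8.5,11.9,-3,9.5,-.13,.2,1.11]); st()
interp([540.7,-61,170],Rv(-3.64),7)
E
```

```text
t 11.1 pos [476.8 190.7 198.9] cmd [489.7 199.7 200.3] rotdev [-0.009  0.004  0.043] F [-0.3 -0.6  0.2] gap 85.3 q [-0.61  0.44  0.27  1.89 -0.18  0.79 -1.47]
n>= 5.34661464764702 5.606247062816997
[0.56, 0.42, 3.75, 0.0, 0.12, 0.0]
[1.12, 0.85, 7.51, 0.0, 0.24, 0.0]
[1.69, 1.27, 11.26, 0.0, 0.36, 0.0]
[2.25, 1.7, 15.01, 0.0, 0.48, 0.0]
[2.81, 2.12, 18.77, 0.0, 0.6, 0.0]
[3.37, 2.54, 22.52, 0.0, 0.72, 0.01]
[3.94, 2.97, 26.27, 0.0, 0.84, 0.01]
```

play_rows(steps=[[8.5, 0.6, 0.4, 3.7, 0, 0.12, 0], [8.5, 1.1, 0.8, 7.5, 0, 0.24, 0], [8.5, 1.7, 1.3, 11.3, 0, 0.36, 0], [8.5, 2.2, 1.7, 15, 0, 0.48, 0], [8.5, 2.8, 2.1, 18.8, 0, 0.6, 0], [8.5, 3.4, 2.5, 22.5, 0, 0.72, 0], [8.5, 3.9, 2.9, 25.5, 0, 0.84, 0], [8.5, 3.94, 2.97, 26.27, 0, 0.84, 0], [8.5, 3.94, 2.97, 26.27, 0, 0.84, 0], [8.5, 3.94, 2.97, 26.27, 0, 0.84, 0], [8.5, 3.94, 2.97, 26.27, 0, 0.84, 0]])

```text
time: 12.2
eef_pos: [528.0, -65.8, 163.7]
tcp_rot: [-1.605, 0.012, 2.646]
force: [0.1, 0.9, 0.7]
finger_gap: 84.9
```

```bash
python3 - <<'E'
from h import *
apply([8.5,3.94,2.97,26.27,0,.84,0]); st()
c=snap('wrist','w9');c2=snap('scene','s9')
P,m=cloud(c)
mm=m&(P[...,2]>112)&(P[...,2]<130)&(abs(P[...,0]-540)<45)&(abs(P[...,1]+61)<45); mm[265:]=0
q=P[mm];print(len(q),q.mean(0),np.median(q[:,2]));mk=mm.astype(np.uint8)*255;cv2.imwrite('pics/mk9.png',mk)
cn=max(cv2.findContours(mk,0,1)[0],key=cv2.contourArea);e=cv2.fitEllipse(cn);print(e, atz(c,*e[0],121))
E
```

```text
t 12.2 pos [528.  -65.8 163.7] cmd [540.7 -61.  170. ] rotdev [-0.036 -0.002  0.018] F [0.1 0.9 0.7] gap 84.9 q [-0.21  0.54  0.47  1.88 -0.38  0.78 -1.6 ]
9560 [544.26470955 -63.47470354 120.81357758] 121.03838604701974
((258.79315185546875, 218.94027709960938), (101.79124450683594, 119.37863159179688), 92.56092834472656) [544.56004231 -63.68686351 121.        ]
```

View pics/w9.png

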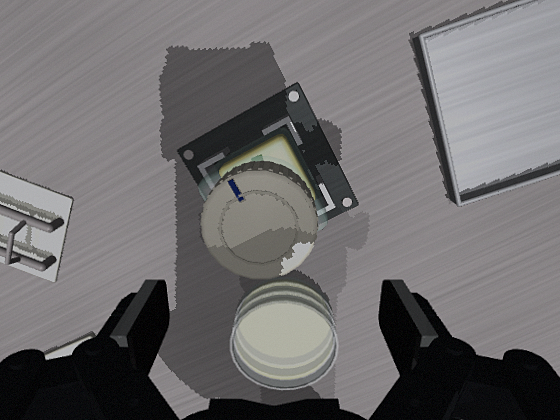

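play_rows(steps=[[8.5, 0, 0, 0, 0, 0, 0], [8.5, 0, 0, 0, 0, 0, 0], [8.5, 0, 0, 0, 0, 0, 0]])

```text
time: 12.6
eef_pos: [528.1, -67.7, 163.8]
tcp_rot: [-1.604, 0.013, 2.642]
force: [0.5, 1.0, -0.8]
finger_gap: 85.2
```

```bash
python3 - <<'E'
from h import *
st()
c=snap('wrist','w10')
P,m=cloud(c)
mm=m&(P[...,2]>112)&(P[...,2]<130)&(abs(P[...,0]-540)<45)&(abs(P[...,1]+61)<45); mm[265:]=0
q=P[mm];print(len(q),q.mean(0),np.median(q[:,2]))
mk=mm.astype(np.uint8)*255
cn=max(cv2.findContours(mk,0,1)[0],key=cv2.contourArea);e=cv2.fitEllipse(cn);print(e, atz(c,*e[0],121))
E
```

```text
t 12.6 pos [528.1 -67.7 163.8] cmd [540.7 -61.  170. ] rotdev [-0.035  0.002  0.019] F [ 0.5  1.  -0.8] gap 85.2 q [-0.21  0.54  0.47  1.88 -0.38  0.78 -1.6 ]
9368 [544.6160619  -63.71481626 120.80671363] 121.0368840471249
((255.6929473876953, 220.102783203125), (99.85770416259766, 119.52330780029297), 92.30962371826172) [544.92170915 -63.9456045  121.        ]
```

View pics/w10.png

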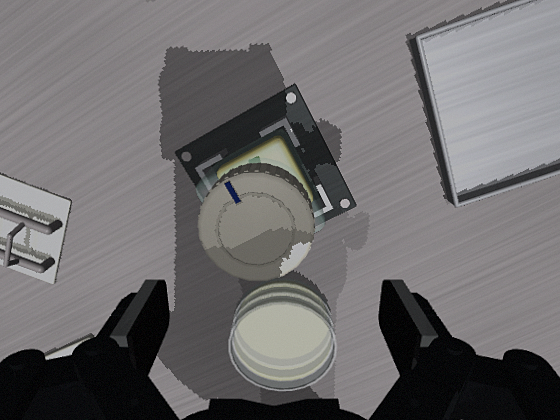

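```bash
cat >> h.py <<'E'
def sync():
    o=get_obs(); setcmd(o['eef_pos'],Ro.from_euler('xyz',o['tcp_rot']).as_matrix())
E
python3 - <<'E'
from h import *
sync(); interp([543.5,-62.5,150],Rv(2.642),2)
E
```

```text
n>= 0.4265807125998644 0.23628800830490346
[-0.54, 0.71, -0.58, 0.02, 0.0, -0.01]
[-1.08, 1.43, -1.16, 0.03, 0.0, -0.01]
```

play_rows(steps=[[8.5, -0.5, 0.7, -0.6, 0.02, 0, 0], [8.5, -1.1, 1.4, -1.2, 0.034, 0, -0.012], [8.5, -1.1, 1.4, -1.2, 0.034, 0, -0.012], [8.5, -1.1, 1.4, -1.2, 0.034, 0, -0.012], [8.5, -1.1, 1.4, -1.2, 0.034, 0, -0.012]])

```text
time: 13.15
eef_pos: [543.7, -62.7, 150.1]
tcp_rot: [-1.569, 0.001, 2.642]
force: [0.3, 0.4, -0.7]
finger_gap: 84.9
```

```bash
python3 - <<'E'
from h import *
apply([8.5,-1.1,1.4,-1.2,.034,0,-.012]);st();p,R=getcmd()
c=snap('wrist','w11')
P,m=cloud(c)
mm=m&(P[...,2]>116)&(P[...,2]<126)&(abs(P[...,0]-540)<45)&(abs(P[...,1]+61)<45); mm[265:]=0
q=P[mm];print(len(q),q.mean(0),np.median(q[:,2]))
cv2.imwrite('pics/mk11.png',mm.astype(np.uint8)*255)
print(proj(c,[545,-64,121]),proj(c,[541,-61,121]),proj(c,p),proj(c,p+29*R[:,1]))
E
```

```text
t 13.15 pos [543.7 -62.7 150.1] cmd [543.9 -62.2 150.3] rotdev [ 0.001  0.001 -0.   ] F [ 0.3  0.4 -0.7] gap 84.9 q [-0.24  0.59  0.48  1.83 -0.37  0.8  -1.64]
6650 [551.73240361 -67.11372761 120.81618926] 121.01001704132497
(np.float64(275.549732594346), np.float64(249.87800167394408)) (np.float64(274.1277474390524), np.float64(258.78226830589995)) (np.float64(273.6353375224806), np.float64(282.7408740980892)) (np.float64(273.63050221856014), np.float64(253.38698969030207))
```

View pics/w11.png

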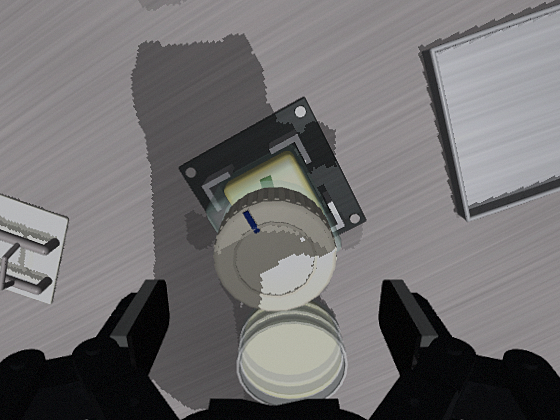

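play_rows(steps=[[8.5, 0, 2, -0.1, 0, 0, 0], [8.5, 0, 4, -0.1, 0, 0, 0], [8.5, 0, 5.4, -0.1, 0, 0, 0], [8.5, 0, 5.9, -0.1, 0, 0, 0], [8.5, 0, 5.9, -0.1, 0, 0, 0], [8.5, 0, 5.9, -0.1, 0, 0, 0], [6.5, 0, 5.9, -0.1, 0, 0, 0], [5.5, 0, 5.9, -0.1, 0, 0, 0], [5.5, 0, 5.9, -0.1, 0, 0, 0], [5.5, 0, 5.9, -0.1, 0, 0, 0], [5.5, 0, 5.9, -0.1, 0, 0, 0]], squeeze=60)

```text
time: 14.3
eef_pos: [544.6, -62.9, 92.5]
tcp_rot: [-1.569, 0.003, 2.641]
force: [-1.9, -1.9, 5.2]
finger_gap: 63.2
```

```bash
python3 - <<'E'
from h import *
apply([5.5,0,5.9,-.1,0,0,0]);st();print(get_obs()['torque'])
c=snap('wrist','w12')
E
```

```text
t 14.3 pos [544.6 -62.9  92.5] cmd [544.4 -61.5  91.3] rotdev [0.    0.001 0.002] F [-1.9 -1.9  5.2] gap 63.2 q [-0.2   0.67  0.43  1.88 -0.42  0.68 -1.59]
[-0.38908997  0.35328089  0.00179958]
```

View pics/w12.png

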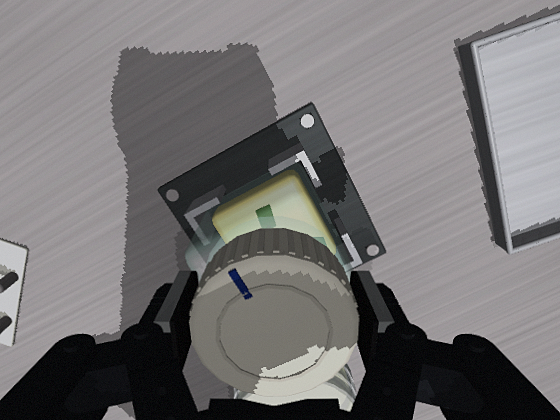

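play_rows(steps=[[5.5, 0, 0, 0, 0, -0.1, 0], [5.5, 0, -0.02, 0, 0, -0.2, 0], [5.5, 0, -0.05, 0, 0, -0.3, 0], [5.5, 0, -0.08, 0, 0, -0.4, 0], [5.5, 0, -0.1, 0, 0, -0.5, 0], [5.5, 0, -0.12, 0, 0, -0.6, 0]], squeeze=60)

```text
time: 14.95
eef_pos: [545.3, -60.0, 93.4]
tcp_rot: [-1.571, 0.003, -3.037]
force: [0.3, 2.1, 4.0]
finger_gap: 62.9
```

```bash
python3 - <<'E'
from h import *
apply([5.5,0,-.12,0,0,-.6,0]);st();print(get_obs()['torque'])
c=snap('wrist','w13')
E
```

```text
t 14.95 pos [545.3 -60.   93.4] cmd [544.4 -61.5  92.5] rotdev [-0.002 -0.004  0.002] F [0.3 2.1 4. ] gap 62.9 q [-0.09  0.65  0.25  1.88 -0.26  0.65 -1.15]
[ 0.61781584  0.09926394 -0.06390143]
```

View pics/w13.png

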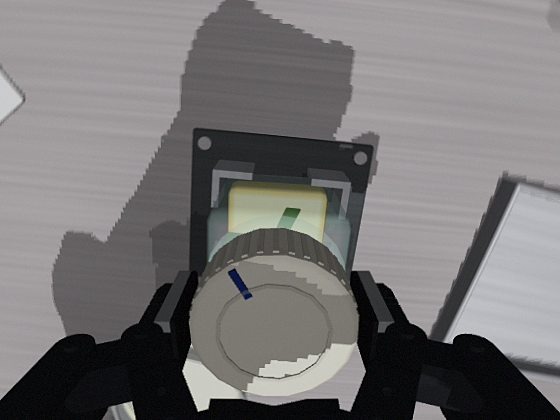

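play_rows(steps=[[5.5, 0, -0.02, 0, 0, -0.13, 0], [5.5, 0, -0.05, 0, 0, -0.26, 0], [5.5, 0, -0.07, 0, 0, -0.39, 0], [5.5, 0, -0.1, 0, 0, -0.52, 0], [5.5, 0, -0.12, 0, 0, -0.65, 0], [5.5, 0, -0.15, 0, 0, -0.78, 0], [5.5, 0, -0.17, 0, 0, -0.91, 0], [5.5, 0, -0.2, 0, 0, -1.04, 0], [5.5, 0, -0.22, 0, 0, -1.17, 0], [5.5, 0, -0.25, 0, 0, -1.3, 0], [5.5, 0, -0.27, 0, 0, -1.43, 0], [5.5, 0, -0.3, 0, 0, -1.56, 0]])

```text
time: 16.2
eef_pos: [541.4, -58.3, 95.4]
tcp_rot: [-1.577, 0.003, -1.477]
force: [-5.4, 6.0, 5.4]
finger_gap: 62.6
```

```bash
python3 - <<'E'
from h import *
apply([5.5,0,-.3,0,0,-1.56,0]);st();print(get_obs()['torque'])
c=snap('wrist','w14')
E
```

```text
t 16.2 pos [541.4 -58.3  95.4] cmd [544.4 -61.5  95.5] rotdev [-0.006 -0.004  0.005] F [-5.4  6.   5.4] gap 62.6 q [ 0.2   0.64 -0.2   1.87  0.19  0.66 -0.02]
[ 1.1491324   1.17407464 -0.24746678]
```

View pics/w14.png

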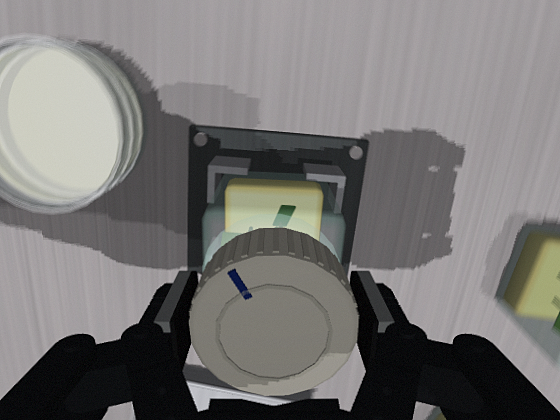

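play_rows(steps=[[5.5, -0.2, -0.02, -0.2, 0, -0.08, 0], [5.5, -0.36, -0.05, -0.33, 0, -0.2, 0], [5.5, -0.35, -0.07, -0.39, 0, -0.33, 0], [5.5, -0.34, -0.1, -0.42, 0, -0.46, 0], [5.5, -0.32, -0.12, -0.46, 0, -0.59, 0], [5.5, -0.3, -0.14, -0.49, 0, -0.72, 0], [5.5, -0.26, -0.17, -0.52, 0, -0.85, 0], [5.5, -0.22, -0.2, -0.55, 0, -0.98, 0], [5.5, -0.19, -0.22, -0.57, 0, -1.11, 0], [5.5, -0.15, -0.24, -0.58, 0, -1.24, 0], [5.5, -0.12, -0.27, -0.59, 0, -1.37, 0], [5.5, -0.12, -0.27, -0.59, 0, -1.4, 0]])

```text
time: 17.45
eef_pos: [537.0, -61.0, 97.4]
tcp_rot: [-1.572, 0.003, -0.082]
force: [-1.7, 0.7, -0.2]
finger_gap: 62.8
```

```bash
python3 - <<'E'
from h import *
apply([5.5,-.12,-.27,-.59,0,-1.4,0]);st();print(get_obs()['torque'])
c=snap('wrist','w15')
E
```

```text
t 17.45 pos [537.  -61.   97.4] cmd [538.4 -60.8  98.2] rotdev [0.    0.001 0.003] F [-1.7  0.7 -0.2] gap 62.8 q [ 0.45  0.69 -0.59  1.87  0.55  0.75  1.04]
[ 0.18226376  0.38623667 -0.03212425]
```

View pics/w15.png

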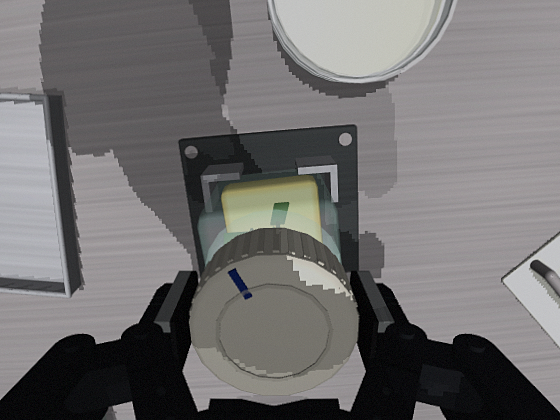

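play_rows(steps=[[5.5, -0.05, -0.05, -0.05, 0, -0.1, 0], [5.5, -0.05, -0.15, -0.08, 0, -0.2, 0], [5.5, -0.05, -0.4, -0.08, 0, -0.3, 0], [5.5, -0.05, -0.7, -0.08, 0, -0.3, 0], [5.5, -0.05, -0.7, -0.08, 0, -0.3, 0]])

```text
time: 18.0
eef_pos: [537.9, -61.9, 105.3]
tcp_rot: [-1.573, -0.0, 0.215]
force: [-1.7, 0.2, -0.6]
finger_gap: 62.7
```

```bash
python3 - <<'E'
from h import *
apply([5.5,-.05,-.7,-.08,0,-.3,0]);st();print(get_obs()['torque'])
c=snap('scene','s15')
cv2.imwrite('pics/s15c.png',cv2.resize(c['frame'][130:250,180:340,::-1],(800,600)))
E
```

```text
t 18.0 pos [537.9 -61.9 105.3] cmd [537.8 -61.5 105.2] rotdev [-0.     0.004  0.   ] F [-1.7  0.2 -0.6] gap 62.7 q [ 0.5   0.7  -0.68  1.87  0.61  0.79  1.28]
[-0.05954833  0.35856478 -0.01329543]
```

View pics/s15c.png

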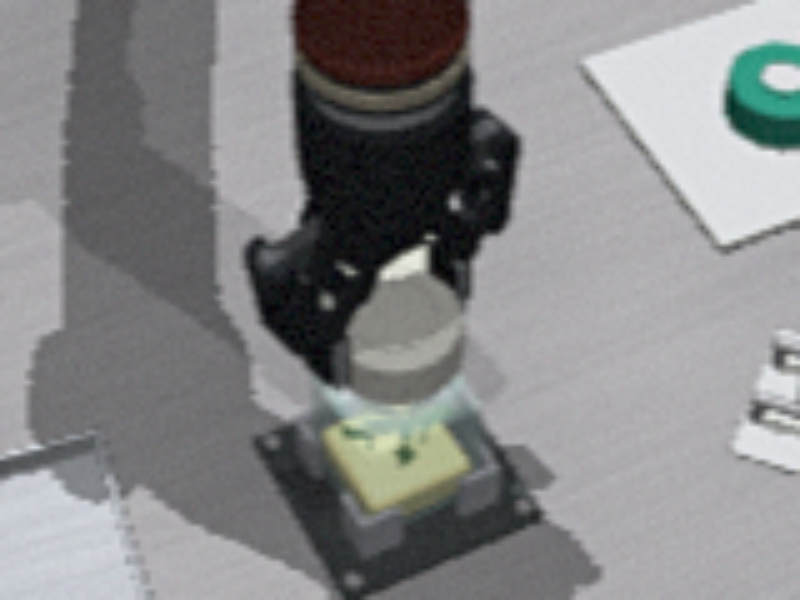

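play_rows(steps=[[5.5, 0, -1, 0, 0, 0, 0], [5.5, 0, -3, 0, 0, 0, 0], [5.5, 0, -5, 0, 0, 0, 0], [5.5, 0, -7, 0, 0, 0, 0], [5.5, 0, -7.5, 0, 0, 0, 0], [5.5, 0, -7.5, 0, 0, 0, 0]])

```text
time: 18.65
eef_pos: [538.8, -61.4, 181.3]
tcp_rot: [-1.573, -0.003, 0.218]
force: [-0.4, 0.5, -1.0]
finger_gap: 62.4
```

```bash
python3 - <<'E'
from h import *
apply([5.5,0,-7.5,0,0,0,0]);st()
interp([508.5,-246.4,150],Rv(-1.726),13)
E
```

```text
t 18.65 pos [538.8 -61.4 181.3] cmd [537.8 -61.4 180.2] rotdev [-0.001  0.001 -0.003] F [-0.4  0.5 -1. ] gap 62.4 q [ 0.55  0.61 -0.76  1.79  0.51  0.95  1.37]
n>= 3.794151328053799 12.96692246680511
[-0.53, 0.23, -1.34, 0.0, 0.15, 0.0]
[-1.06, 0.47, -2.68, 0.0, 0.3, 0.0]
[-1.59, 0.7, -4.02, 0.0, 0.45, 0.0]
[-2.12, 0.94, -5.36, 0.0, 0.6, 0.0]
[-2.65, 1.17, -6.7, 0.0, 0.75, 0.0]
[-3.17, 1.41, -8.04, 0.0, 0.9, 0.0]
[-3.7, 1.64, -9.38, 0.0, 1.05, 0.0]
[-4.23, 1.88, -10.72, 0.0, 1.2, 0.0]
[-4.76, 2.11, -12.06, 0.0, 1.35, 0.0]
[-5.29, 2.34, -13.4, 0.0, 1.5, 0.0]
[-5.82, 2.58, -14.74, 0.0, 1.65, 0.0]
[-6.35, 2.81, -16.08, 0.0, 1.8, 0.0]
[-6.88, 3.05, -17.41, 0.0, 1.95, 0.0]
```

play_rows(steps=[[5.5, -0.5, 0.2, -1.3, 0, 0.14, 0], [5.5, -1, 0.4, -2.7, 0, 0.28, 0], [5.5, -1.6, 0.7, -4.2, 0, 0.42, 0], [5.5, -2.2, 0.9, -5.7, 0, 0.57, 0], [5.5, -2.8, 1.2, -7.2, 0, 0.72, 0], [5.5, -3.4, 1.5, -8.7, 0, 0.87, 0], [5.5, -4, 1.8, -10.2, 0, 1.02, 0], [5.5, -4.6, 2.1, -11.7, 0, 1.17, 0], [5.5, -5.2, 2.4, -13.2, 0, 1.32, 0], [5.5, -5.8, 2.6, -14.7, 0, 1.47, 0], [5.5, -6.4, 2.8, -16.2, 0, 1.62, 0], [5.5, -6.9, 3, -17.4, 0, 1.77, 0]])

```text
time: 19.85
eef_pos: [507.3, -247.4, 149.2]
tcp_rot: [-1.572, -0.001, -1.559]
force: [0.3, 0.4, -0.3]
finger_gap: 62.5
```

play_rows(steps=[[5.5, 0, 0, 0, 0, 0.1, 0], [5.5, 0, 0, 0, 0, 0.18, 0], [5.5, 0, 0, 0, 0, 0.18, 0], [5.5, 0, 0, 0, 0, 0.18, 0], [5.5, 0, 0, 0, 0, 0.18, 0]])

```text
time: 20.35
eef_pos: [508.0, -246.2, 150.0]
tcp_rot: [-1.571, -0.001, -1.73]
force: [-0.2, -0.5, 0.3]
finger_gap: 62.6
```

```bash
python3 - <<'E'
from h import *
apply([5.5,-6.9,3,-17.4,0,1.77,0]);apply([5.5,0,0,0,0,.18,0]);st()
c=snap('wrist','w16');snap('top','t16')
f=load('top0')['frame']
E
```

```text
t 20.35 pos [ 508.  -246.2  150. ] cmd [ 508.3 -246.3  150.5] rotdev [-0.001 -0.001  0.   ] F [-0.2 -0.5  0.3] gap 62.6 q [ 0.54  0.58 -0.2   1.77  0.15  0.8   0.11]
```

View pics/w16.png

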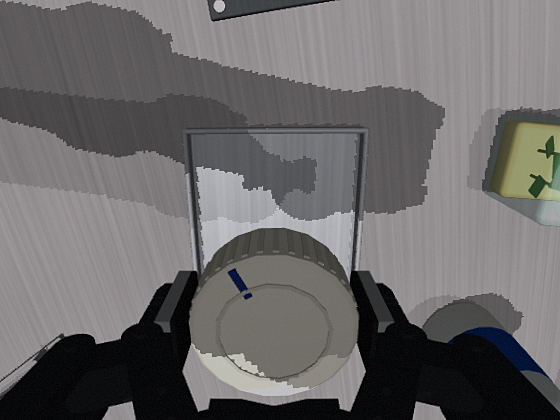

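play_rows(steps=[[5.5, 0, 3, 0, 0, 0, 0], [5.5, 0, 7, 0, 0, 0, 0], [5.5, 0, 10.5, 0, 0, 0, 0], [5.5, 0, 12.5, 0, 0, 0, 0], [5.5, 0, 13.5, 0, 0, 0, 0], [5.5, 0, 13.8, 0, 0, 0, 0], [5.5, 0, 13.8, 0, 0, 0, 0], [5.5, 0, 13.8, 0, 0, 0, 0]])

```text
time: 21.25
eef_pos: [509.3, -247.1, 13.7]
tcp_rot: [-1.567, -0.002, -1.731]
force: [0.2, -0.3, -0.2]
finger_gap: 62.8
```

play_rows(steps=[[5.5, 0, 0.3, 0, 0, 0, 0], [5.5, 0, 0.6, 0, 0, 0, 0], [5.5, 0, 0.8, 0, 0, 0, 0], [5.5, 0, 0.9, 0, 0, 0, 0], [5.5, 0, 0.9, 0, 0, 0, 0]])

```text
time: 21.75
eef_pos: [508.2, -246.6, 3.3]
tcp_rot: [-1.57, -0.001, -1.731]
force: [0.0, 0.3, -0.4]
finger_gap: 62.6
```

```bash
python3 - <<'E'
from h import *
apply([5.5,0,13.8,0,0,0,0]);apply([5.5,0,.9,0,0,0,0]);st()
E
```

```text
t 21.75 pos [ 508.2 -246.6    3.3] cmd [ 508.3 -246.5    3.5] rotdev [-0.  0.  0.] F [ 0.   0.3 -0.4] gap 62.6 q [ 0.5   0.8  -0.14  1.87  0.22  0.49  0.05]
```

play_rows(steps=[[5.5, 0, 0.15, 0, 0, 0, 0], [5.5, 0, 0.3, 0, 0, 0, 0], [5.5, 0, 0.4, 0, 0, 0, 0], [5.5, 0, 0.4, 0, 0, 0, 0]])

```text
time: 22.15
eef_pos: [508.4, -246.7, 0.8]
tcp_rot: [-1.57, -0.002, -1.731]
force: [-1.9, 1.7, 9.7]
finger_gap: 62.5
```

```bash
python3 - <<'E'
from h import *
apply([5.5,0,.4,0,0,0,0]);st()
c=snap('wrist','w17')
E
```

```text
t 22.15 pos [ 508.4 -246.7    0.8] cmd [ 5.083e+02 -2.465e+02 -5.000e-01] rotdev [ 0.     0.    -0.001] F [-1.9  1.7  9.7] gap 62.5 q [ 0.5   0.8  -0.14  1.87  0.22  0.48  0.05]
```

View pics/w17.png

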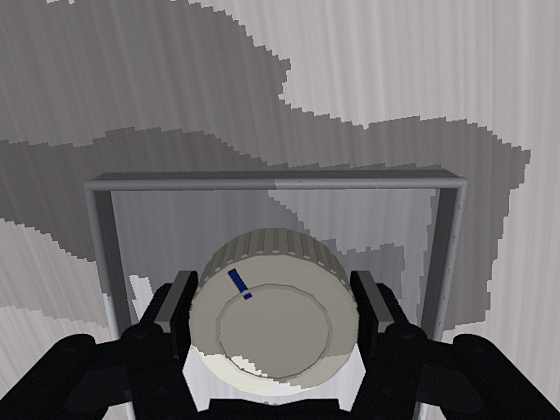

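play_rows(steps=[[7, 0, -0.1, 0, 0, 0, 0], [7.6, 0, -0.1, 0, 0, 0, 0], [7.6, 0, -0.1, 0, 0, 0, 0], [7.6, 0, -0.1, 0, 0, 0, 0], [7.6, 0, -1, 0, 0, 0, 0], [7.6, 0, -3, 0, 0, 0, 0], [7.6, 0, -6, 0, 0, 0, 0], [7.6, 0, -10, 0, 0, 0, 0], [7.6, 0, -14.5, 0, 0, 0, 0], [7.6, 0, -17, 0, 0, 0, 0], [7.6, 0, -17, 0, 0, 0, 0]])

```text
time: 23.3
eef_pos: [510.9, -247.4, 174.4]
tcp_rot: [-1.56, -0.004, -1.731]
force: [-0.1, -0.7, -0.6]
finger_gap: 75.9
```

```bash
python3 - <<'E'
from h import *
apply([7.6,0,-17,0,0,0,0]);st()
c=snap('wrist','w18'); c=snap('top','t18'); P,m=cloud(c)
mm=m&(P[...,2]>22)&(P[...,2]<37)&(abs(P[...,0]-508)<45)&(abs(P[...,1]+248)<45);print(mm.sum(),P[mm].mean(0))
cv2.imwrite('pics/t18c.png',cv2.resize(c['frame'][190:310,120:420,::-1],(800,320)))
h=cv2.cvtColor(c['frame'],cv2.COLOR_RGB2HSV)
g=(h[...,0]>65)&(h[...,0]<95)&(h[...,1]>120)&m&(abs(P[...,0]-403)<80)&(abs(P[...,1]-257)<80); q=P[g];print(len(q),q.mean(0),q.min(0),q.max(0))
# jar rim
cv2.imwrite('pics/t18j.png',cv2.resize(c['frame'][205:255,260:320,::-1],(720,600),interpolation=cv2.INTER_CUBIC))
E
```

```text
t 23.3 pos [ 510.9 -247.4  174.4] cmd [ 508.3 -246.3  169.5] rotdev [ 0.01   0.    -0.003] F [-0.1 -0.7 -0.6] gap 75.9 q [ 0.55  0.55 -0.21  1.75  0.15  0.85  0.11]
179 [ 510.40405079 -236.37076902   30.07050533]
369 [406.15075639 256.17126234  32.66700377] [375.60833442 225.77856401   5.45571657] [437.05073898 290.10089848  43.01880111]
```

View pics/t18c.png

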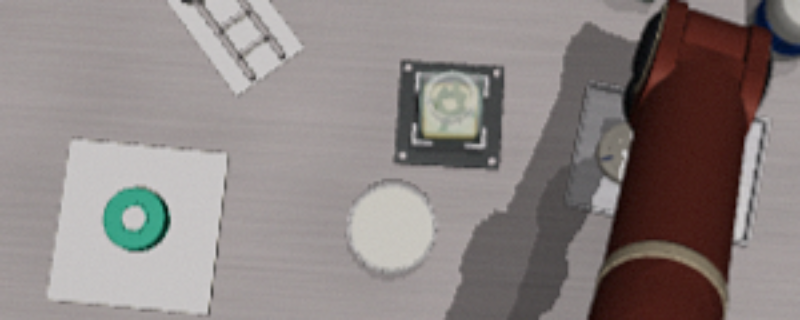

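View pics/t18j.png

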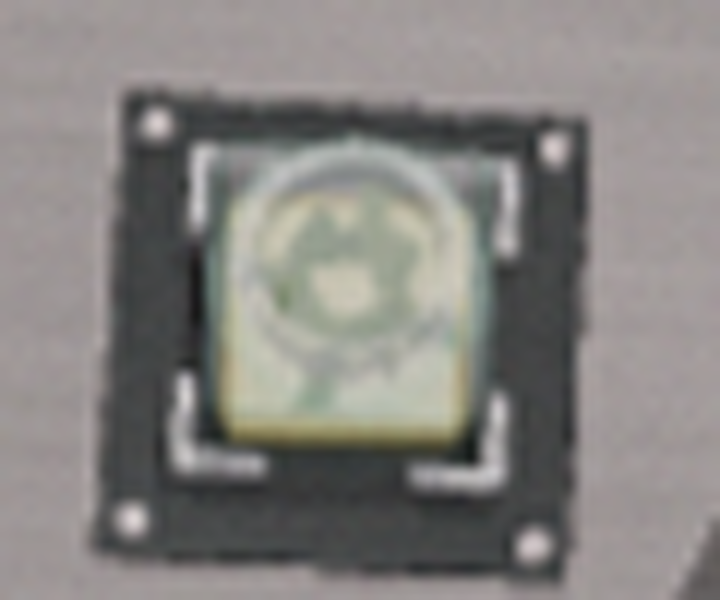

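View pics/w18.png

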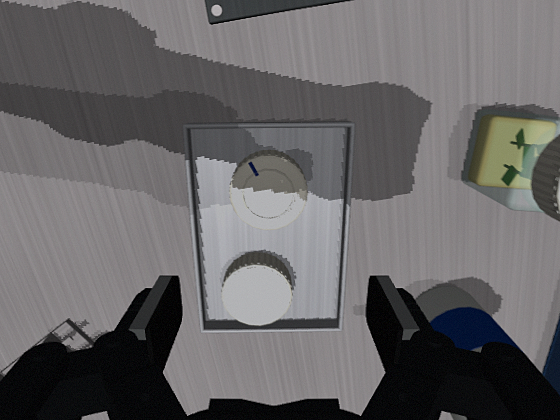

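```bash
python3 - <<'E'
from h import *
c=load('t18')
print('mouth',atz(c,260+351/12,205+252/12,114))
h=cv2.cvtColor(c['frame'],cv2.COLOR_RGB2HSV)
sub=c['frame'][250:295,150:195,::-1]
cv2.imwrite('pics/cov.png',cv2.resize(sub,(720,720) if 0 else (600,600),interpolation=cv2.INTER_CUBIC))
P,m=cloud(c)
mm=m&(P[...,2]>29)&(P[...,2]<40)&(abs(P[...,0]-405)<50)&(abs(P[...,1]-257)<50)
print(P[mm].mean(0),cv2.minEnclosingCircle(P[mm][:,:2].astype(np.float32)))
E
```

```text
mouth [540.1646605  -62.27759829 114.        ]
[407.277081   257.98740397  33.94038813] ((407.07379150390625, 258.3711242675781), 33.40774154663086)
```

View pics/cov.png

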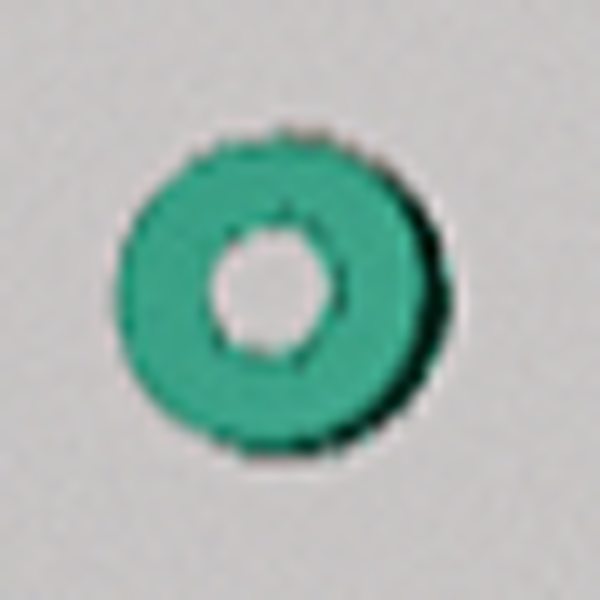

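```bash
python3 - <<'E'
from h import *
c=load('t18');print(atz(c,170.25,271.8,34.5))
st();sync(); interp([407,258,130],Rv(-1.2),11)
E
```

```text
[406.30411825 257.61454741  34.5       ]
t 23.4 pos [ 508.1 -246.4  170.1] cmd [ 508.3 -246.3  169.5] rotdev [ 0.001  0.    -0.   ] F [ 0.4 -0.3 -1. ] gap 75.8 q [ 0.55  0.56 -0.21  1.75  0.15  0.85  0.11]
n>= 10.319903585588301 3.542067324192703
[-4.38, 0.35, -1.64, -0.0, -0.05, 0.0]
[-8.76, 0.71, -3.28, -0.0, -0.1, 0.0]
[-13.14, 1.06, -4.92, -0.0, -0.14, 0.0]
[-17.52, 1.41, -6.56, -0.0, -0.19, 0.0]
[-21.9, 1.77, -8.2, -0.0, -0.24, 0.0]
[-26.28, 2.12, -9.84, -0.0, -0.29, 0.0]
[-30.66, 2.48, -11.48, -0.0, -0.34, 0.0]
[-35.04, 2.83, -13.12, -0.0, -0.39, 0.0]
[-39.42, 3.18, -14.76, -0.0, -0.43, 0.0]
[-43.8, 3.54, -16.4, -0.0, -0.48, 0.0]
[-48.18, 3.89, -18.04, -0.0, -0.53, 0.0]
```

play_rows(steps=[[8.5, -3.4, 0, -1.3, 0, -0.05, 0], [8.5, -7.8, 0, -2.9, 0, -0.1, 0], [8.5, -12.2, 0, -4.6, 0, -0.14, 0], [8.5, -16.6, 0, -6.2, 0, -0.19, 0], [8.5, -21, 0, -7.9, 0, -0.24, 0], [8.5, -25.4, 0.5, -9.5, 0, -0.29, 0], [8.5, -29.8, 1, -11.2, 0, -0.34, 0], [8.5, -34.2, 1.7, -12.8, 0, -0.39, 0], [8.5, -38.6, 2.5, -14.5, 0, -0.43, 0], [8.5, -43, 3.2, -16.1, 0, -0.48, 0], [8.5, -46.5, 3.7, -17.4, 0, -0.53, 0], [8.5, -48.18, 3.9, -18.04, 0, -0.53, 0]])

```text
time: 24.6
eef_pos: [404.3, 261.7, 127.9]
tcp_rot: [-1.574, 0.0, -1.194]
force: [0.9, -0.5, -0.3]
finger_gap: 85.0
```

play_rows(steps=[[8.5, 0, 0, 0, 0, 0, 0], [8.5, 0, 0, 0, 0, 0, 0], [8.5, 0, 0, 0, 0, 0, 0], [8.5, 0, 0, 0, 0, 0, 0]])

```text
time: 25.0
eef_pos: [407.6, 256.1, 129.4]
tcp_rot: [-1.572, -0.003, -1.204]
force: [0.1, 0.1, 0.6]
finger_gap: 85.2
```

```bash
python3 - <<'E'
from h import *
apply([8.5,-48.18,3.9,-18.04,0,-.53,0]);st()
c=snap('wrist','w19');P,m=cloud(c)
h=cv2.cvtColor(c['frame'],cv2.COLOR_RGB2HSV)
g=(h[...,0]>65)&(h[...,0]<95)&(h[...,1]>100)&m&(P[...,2]>31)&(P[...,2]<37);q=P[g];print(len(q),q.mean(0),cv2.minEnclosingCircle(q[:,:2].astype(np.float32)))
E
```

```text
t 25.0 pos [407.6 256.1 129.4] cmd [407.  257.9 129.9] rotdev [-0.001  0.003 -0.   ] F [0.1 0.1 0.6] gap 85.2 q [-0.37  0.52 -0.34  2.01  0.28  0.65 -0.53]
5756 [406.01691182 261.5470874   33.12656341] ((531.1802978515625, 234.0648193359375), 159.475830078125)
```

View pics/w19.png

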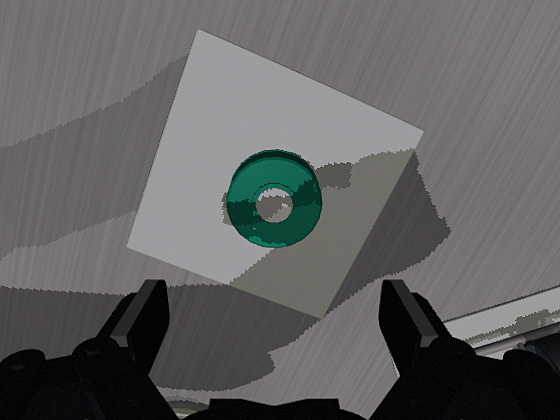

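play_rows(steps=[[8.5, 0, 3, 0, 0, 0, 0], [8.5, 0, 7, 0, 0, 0, 0], [8.5, 0, 10, 0, 0, 0, 0], [8.5, 0, 11.6, 0, 0, 0, 0], [8.5, 0, 12.3, 0, 0, 0, 0], [8.5, 0, 12.3, 0, 0, 0, 0], [8.5, 0, 12.3, 0, 0, 0, 0], [8.5, 0, 12.3, 0, 0, 0, 0]])

```text
time: 25.85
eef_pos: [408.0, 258.1, 7.6]
tcp_rot: [-1.569, -0.001, -1.202]
force: [-0.1, 0.2, 0.3]
finger_gap: 85.2
```

```bash
python3 - <<'E'
from h import *
apply([8.5,0,12.3,0,0,0,0]);st()
c=snap('wrist','w20')
E
```

```text
t 25.85 pos [408.  258.1   7.6] cmd [407.2 257.7   6.9] rotdev [0.002 0.    0.001] F [-0.1  0.2  0.3] gap 85.2 q [-0.48  0.73 -0.2   2.09  0.4   0.35 -0.64]
```

View pics/w20.png

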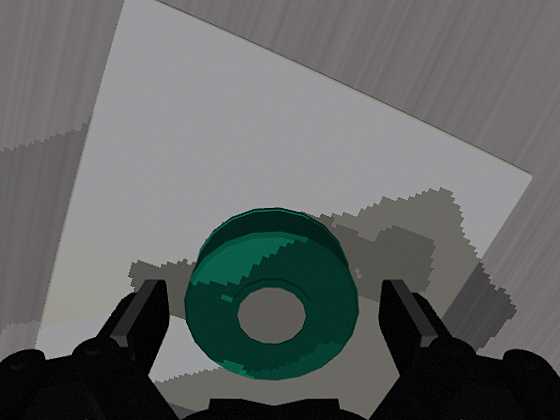

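play_rows(steps=[[7, 0, 0, 0, 0, 0, 0], [6, 0, 0, 0, 0, 0, 0], [5.5, 0, 0, 0, 0, 0, 0], [5.5, 0, 0, 0, 0, 0, 0], [5.5, 0, 0, 0, 0, 0, 0], [5.5, 0, -1, 0, 0, 0, 0], [5.5, 0, -3, 0, 0, 0, 0], [5.5, 0, -6, 0, 0, 0, 0], [5.5, 0, -10, 0, 0, 0, 0], [5.5, 0, -14.5, 0, 0, 0, 0], [5.5, 0, -17, 0, 0, 0, 0], [5.5, 0, -17, 0, 0, 0, 0]], squeeze=35)

```text
time: 27.1
eef_pos: [408.9, 259.6, 180.8]
tcp_rot: [-1.562, 0.0, -1.201]
force: [-0.3, 1.5, -1.2]
finger_gap: 64.4
```

```bash
python3 - <<'E'
from h import *
apply([5.5,0,-17,0,0,0,0]);st()
c=snap('wrist','w21')
E
```

```text
t 27.1 pos [408.9 259.6 180.8] cmd [407.  258.  176.9] rotdev [0.008 0.    0.003] F [-0.3  1.5 -1.2] gap 64.4 q [-0.34  0.45 -0.39  1.95  0.24  0.78 -0.49]
```

View pics/w21.png

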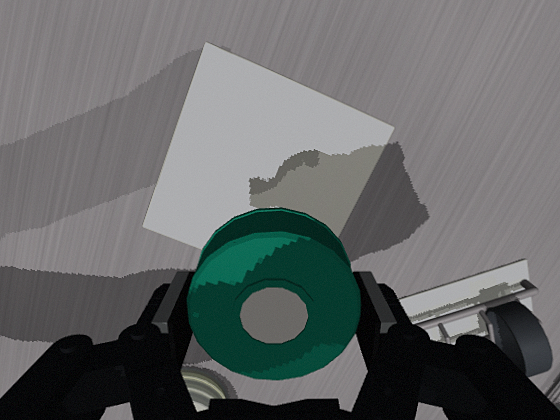

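```bash
python3 - <<'E'
from h import *
# tool->camera transform fixed; use settled w11: pose measured then
c=load('w11'); Rm=Ro.from_euler('xyz',[-1.569,.001,2.642]).as_matrix();p=np.array([543.7,-62.7,150.1])
for x in (-4,-2,0,2,4,6):
    print(x,'cap',np.round(proj(c,p+Rm@[x,-28.5,0]),1),'cov',np.round(proj(c,p+Rm@[x,-27,0]),1))
E
```

```text
-4 cap [274.9 313.1] cov [274.9 310.6]
-2 cap [274.9 317.8] cov [274.9 315.3]
0 cap [274.9 322.5] cov [274.9 320. ]
2 cap [274.9 327.1] cov [274.9 324.6]
4 cap [274.9 331.7] cov [274.9 329.2]
6 cap [274.9 336.3] cov [274.9 333.7]
```

```bash
python3 - <<'E'
from h import *
interp([541.5,-63.3,140],Rv(-1.57),9)
E
```

```text
n>= 7.0063652951360424 2.458031488612357
[3.87, 0.42, 0.1, -0.0, 0.04, 0.0]
[7.74, 0.84, 0.21, -0.0, 0.08, 0.0]
[11.6, 1.26, 0.31, -0.0, 0.12, 0.0]
[15.47, 1.68, 0.42, -0.0, 0.16, 0.0]
[19.34, 2.1, 0.52, -0.0, 0.2, 0.0]
[23.21, 2.52, 0.63, -0.0, 0.25, 0.0]
[27.08, 2.94, 0.73, -0.0, 0.29, 0.0]
[30.95, 3.36, 0.83, -0.0, 0.33, 0.0]
[34.81, 3.78, 0.94, -0.0, 0.37, 0.0]
```

play_rows(steps=[[5.5, 2, 0, 0.1, 0, 0.04, 0], [5.5, 6, 0, 0.2, 0, 0.08, 0], [5.5, 10.2, 0, 0.3, 0, 0.12, 0], [5.5, 14.4, 0, 0.4, 0, 0.16, 0], [5.5, 18.6, 0, 0.5, 0, 0.2, 0], [5.5, 22.8, 0.5, 0.6, 0, 0.25, 0], [5.5, 27, 1, 0.7, 0, 0.29, 0], [5.5, 31, 2, 0.8, 0, 0.33, 0], [5.5, 33.5, 3, 0.9, 0, 0.37, 0], [5.5, 34.6, 3.6, 0.93, 0, 0.37, 0], [5.5, 34.81, 3.78, 0.94, 0, 0.37, 0], [5.5, 34.81, 3.78, 0.94, 0, 0.37, 0]])

```text
time: 28.35
eef_pos: [540.9, -61.0, 138.8]
tcp_rot: [-1.572, 0.0, -1.568]
force: [-0.1, 0.6, 0.8]
finger_gap: 63.9
```

play_rows(steps=[[5.5, 0, 0, 0, 0, 0, 0], [5.5, 0, 0, 0, 0, 0, 0], [5.5, 0, 0, 0, 0, 0, 0]])

```text
time: 28.65
eef_pos: [541.7, -62.0, 139.9]
tcp_rot: [-1.57, -0.001, -1.569]
force: [-0.3, 0.2, -0.7]
finger_gap: 63.8
```

```bash
python3 - <<'E'
from h import *
apply([5.5,34.81,3.78,.94,0,.37,0]);st()
c=snap('wrist','w22');c=snap('scene','s22')
cv2.imwrite('pics/s22c.png',cv2.resize(c['frame'][140:260,200:320,::-1],(600,600),interpolation=cv2.INTER_CUBIC))
E
```

```text
t 28.65 pos [541.7 -62.  139.9] cmd [541.5 -63.2 140. ] rotdev [-0.    -0.002  0.001] F [-0.3  0.2 -0.7] gap 63.8 q [ 0.24  0.57 -0.25  1.83  0.2   0.76 -0.12]
```

View pics/w22.png

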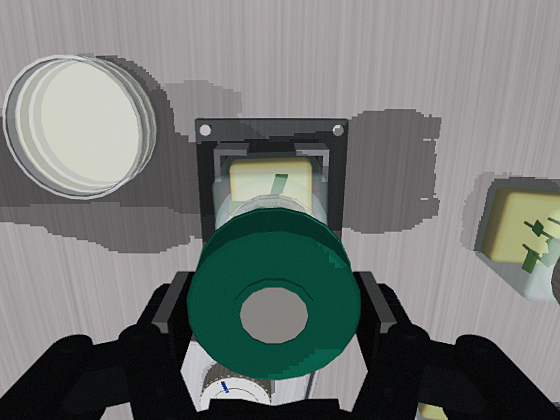

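View pics/s22c.png

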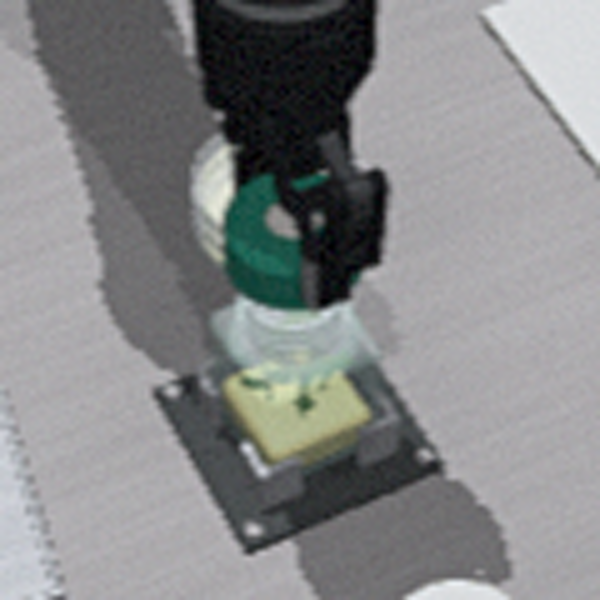

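play_rows(steps=[[5.5, 0, 1, 0, 0, 0, 0], [5.5, 0, 2, 0, 0, 0, 0], [5.5, 0, 2.5, 0, 0, 0, 0], [5.5, 0, 2.8, 0, 0, 0, 0], [5.5, 0, 3.1, 0, 0, 0, 0], [5.5, 0, 3.1, 0, 0, 0, 0]])

```text
time: 29.35
eef_pos: [541.4, -63.3, 107.9]
tcp_rot: [-1.571, -0.002, -1.571]
force: [-0.2, 0.5, 0.2]
finger_gap: 64.2
```

```bash
python3 - <<'E'
from h import *
apply([5.5,0,3.1,0,0,0,0]);st()
E
```

```text
t 29.35 pos [541.4 -63.3 107.9] cmd [541.5 -63.3 109. ] rotdev [-0.002 -0.     0.001] F [-0.2  0.5  0.2] gap 64.2 q [ 0.23  0.62 -0.23  1.86  0.22  0.68 -0.13]
```

Cover is over the neck with no contact force. I'm continuing down.

play_rows(steps=[[5.5, 0, 0.4, 0, 0, 0, 0], [5.5, 0, 0.8, 0, 0, 0, 0], [5.5, 0, 1.2, 0, 0, 0, 0], [5.5, 0, 1.5, 0, 0, 0, 0], [5.5, 0, 1.7, 0, 0, 0, 0], [5.5, 0, 1.7, 0, 0, 0, 0]])

```text
time: 29.95
eef_pos: [541.6, -63.3, 91.7]
tcp_rot: [-1.57, -0.002, -1.571]
force: [-1.5, 1.0, 2.7]
finger_gap: 63.8
```

```bash
python3 - <<'E'
from h import *
apply([5.5,0,1.7,0,0,0,0]);st()
c=snap('scene','s23')
cv2.imwrite('pics/s23c.png',cv2.resize(c['frame'][140:260,200:320,::-1],(600,600),interpolation=cv2.INTER_CUBIC))
E
```

```text
t 29.95 pos [541.6 -63.3  91.7] cmd [541.6 -63.4  92. ] rotdev [-0.001 -0.     0.   ] F [-1.5  1.   2.7] gap 63.8 q [ 0.22  0.64 -0.23  1.87  0.23  0.65 -0.14]
```

View pics/s23c.png

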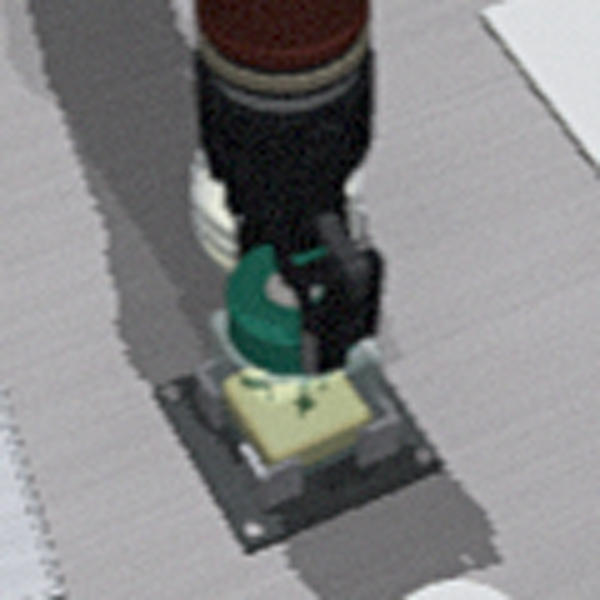

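Just making contact at about full depth (2.7 N). Next I push down a little more, to confirm it bottoms out.

play_rows(steps=[[5.5, 0, 0.15, 0, 0, 0, 0], [5.5, 0, 0.3, 0, 0, 0, 0], [5.5, 0, 0.4, 0, 0, 0, 0], [5.5, 0, 0.4, 0, 0, 0, 0]])

```text
time: 30.4
eef_pos: [541.7, -63.3, 91.5]
tcp_rot: [-1.569, -0.003, -1.571]
force: [-7.7, 0.0, 27.6]
finger_gap: 64.0
```

```bash
python3 - <<'E'
from h import *
apply([5.5,0,.4,0,0,0,0]);st()
E
```

```text
t 30.4 pos [541.7 -63.3  91.5] cmd [541.6 -63.4  88. ] rotdev [ 0.    -0.    -0.001] F [-7.7  0.  27.6] gap 64.0 q [ 0.22  0.64 -0.22  1.88  0.23  0.65 -0.14]
```

play_rows(steps=[[5.5, 0, -0.2, 0, 0, 0, 0], [7, 0, -0.35, 0, 0, 0, 0], [8.5, 0, -0.35, 0, 0, 0, 0], [8.5, 0, -0.35, 0, 0, 0, 0], [8.5, 0, -0.35, 0, 0, 0, 0], [8.5, 0, -1.5, 0, 0, 0, 0], [8.5, 0, -4, 0, 0, 0, 0], [8.5, 0, -8, 0, 0, 0, 0], [8.5, 0, -11, 0, 0, 0, 0], [8.5, 0, -11, 0, 0, 0, 0]])

```text
time: 31.4
eef_pos: [544.8, -63.0, 202.6]
tcp_rot: [-1.559, -0.002, -1.571]
force: [0.1, 0.2, -0.3]
finger_gap: 85.0
```

play_rows(steps=[[8.5, 3, -1, 0, 0, 0, 0], [8.5, 7, -1, 0, 0, 0, 0], [8.5, 8, -1, 0, 0, 0, 0], [8.5, 8, -1, 0, 0, 0, 0], [8.5, 8, -1, 0, 0, 0, 0]])

```text
time: 31.9
eef_pos: [541.3, -141.6, 207.1]
tcp_rot: [-1.571, 0.0, -1.57]
force: [-0.1, 0.1, 0.5]
finger_gap: 84.8
```

```bash
python3 - <<'E'
from h import *
apply([8.5,0,-11,0,0,0,0]);apply([8.5,8,-1,0,0,0,0]);st()
c=snap('scene','s24');cv2.imwrite('pics/s24c.png',cv2.resize(c['frame'][140:260,200:320,::-1],(600,600),interpolation=cv2.INTER_CUBIC))
for n in ('top','wrist'):
    c=snap(n,n+'24');P,m=cloud(c)
    mm=m&(P[...,2]>112)&(P[...,2]<130)&(abs(P[...,0]-541)<45)&(abs(P[...,1]+61)<45)
    if n=='wrist': mm[270:]=0
    q=P[mm];
    if len(q)>50:
        A=np.c_[q[:,:2]-q[:,:2].mean(0),np.ones(len(q))];s=np.linalg.lstsq(A,q[:,2],rcond=None)[0]
        print(n,len(q),q.mean(0),np.median(q[:,2]),'slope',s[:2],cv2.minEnclosingCircle(q[:,:2].astype(np.float32)))
E
```

```text
t 31.9 pos [ 541.3 -141.6  207.1] cmd [ 541.4 -143.1  208.2] rotdev [-0.002 -0.001  0.002] F [-0.1  0.1  0.5] gap 84.8 q [ 0.39  0.51 -0.27  1.72  0.16  0.93  0.06]
top 445 [542.75961794 -60.47161929 118.04826261] 117.86830500793228 slope [0.00859722 0.00657195] ((543.2139892578125, -60.818115234375), 32.51681137084961)
wrist 9490 [541.78064312 -60.16496431 117.15642753] 117.1203925106706 slope [ 8.61436229e-04 -9.67170297e-05] ((541.6288452148438, -61.08462905883789), 32.618858337402344)
```

View pics/s24c.png

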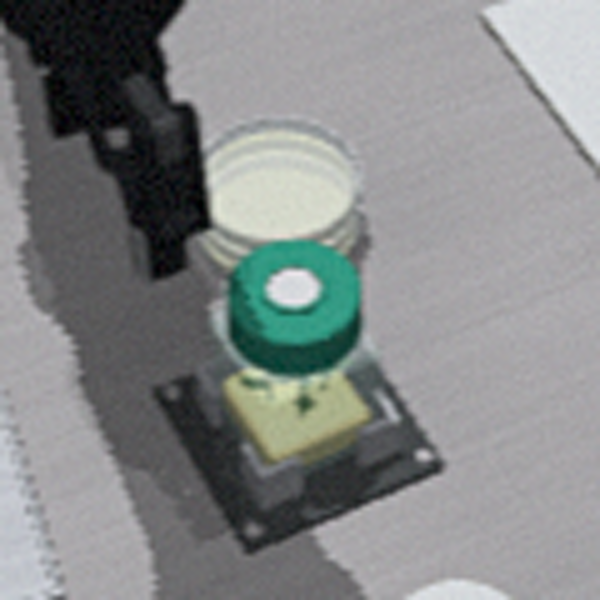

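View pics/wrist24.png

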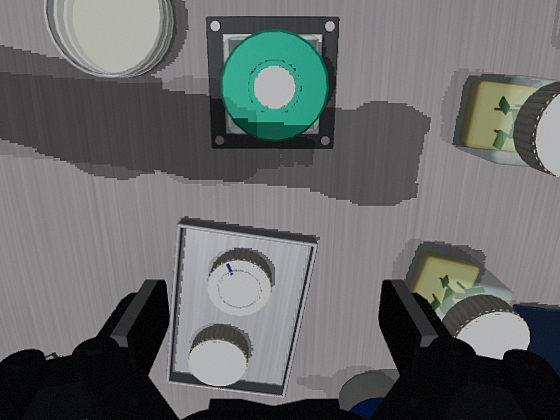

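View pics/top24.png

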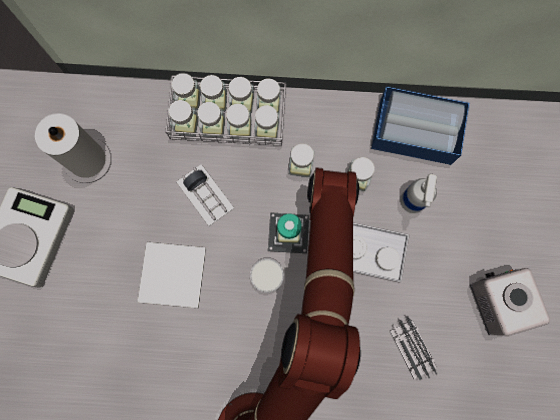

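```bash
python3 - <<'E'
from h import *
st();print(hand_in())
E
```

```text
t 32.05 pos [ 541.6 -140.9  207.4] cmd [ 541.4 -143.1  208.2] rotdev [-0.001 -0.003  0.002] F [ 0.  -0.2  1.2] gap 85.1 q [ 0.39  0.51 -0.27  1.72  0.16  0.93  0.06]
the job is handed in; nothing more can be done
None
```

I changed the jar's screw cap for the vented green cover and handed the job in at 32 s. The hand-in gives no verdict.

**What I did**
- **Cover to tile:** I took the cover from the rack and tipped it flat on the tile with its membrane up.
- **Cap to tray:** I unscrewed the cap through about 3.9 rad in a few stages and lifted it off. I set it mouth down in the free half of the tray.
- **Cover on jar:** I picked the cover up again, put it over the neck and pushed it down until it stopped, at about 28 N.

**Last checks**
- **Depth:** the wrist camera put the cover top at 117.1 mm, against 117 mm for fully down. The top camera read 117.9 mm, which is still inside the 3.5 mm limit.
- **Level and centring:** the cover's slope was below 0.01 rad, and it sat about 1–3 mm from the estimated jar axis.
- **Everything else:** the pictures showed the jar upright in its holder, the cap flat in the tray and the bystanders in place. The gripper was open and clear of everything.

**Disagreements:** the cameras differed by a few millimetres on positions. My first cap grip was about 3 mm off centre, which gave around 8 N of side force during the twist. I corrected for it before finishing the unscrewing. Joint 6 also read right at its 1.98 rad limit as the arm drew back from the tile; I saw no fault reported.

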